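Bin the spoilt lemons in the food-waste unit

ROBOT

A 7-joint arm with a two-finger parallel gripper is mounted at the origin on a cart in front of the work surface, level with it; the furniture and walls round the work are solid. World frame = base frame: x ahead of the robot, y to its left, z up, the work surface at z = 0. Lengths are in m, angles in rad, forces in N, time in s.
With the tool pointing down it reaches from about 0.425 to 0.925 m from the base axis. Payload 6.8 kg.
Tool frame: the origin (TCP) lies at the very end of the fingers, on their centre line; the grasp point (between the pads) lies bot.tcp_to_grasp behind it (bot.tcp_to_grasp is the distance from the TCP to the grasp point, in m); z points along the fingers, y is the line along which they close (so a half turn about z gives the same grasp; the last joint's range is limited). The gripper opens to 85 mm and grips with 20 to 120 N. Pads are 22 mm wide; open, the fingers measure 114 mm over their backs; the gripper's body (76 mm by 85 mm) begins 54 mm behind the grasp point. The pads swing forward as they close: fully open they stand 13 mm farther back than shut.
Start: joints at [1.057, 0.477, 0.022, 1.555, -0.011, 1.109, -0.083], TCP at [0.266, -0.62, 0.231] pointing down, gripper open.
Joint ranges: [-2.96, 2.96], [-0.34, 2.1], [-1.41, 1.46], [0.24, 2.44], [-1.37, 4.51], [0.17, 1.92], [-2.96, 2.96]. Speed limits (rad/s): [2.39, 2.39, 3.14, 3.14, 3.14, 3.14, 3.14].

INTERFACE

Orientations are given as a unit quaternion [w, x, y, z].
In Python, from station import bot gives the robot as it stands.
- The arm moves only by the tool servo_tool, never from a script. Its argument "motion" is a list that holds one entry, the list of rows, each a list of 7 numbers: the shift along the tool's x, y, z in m, then the turn, a rotation vector about the tool's x, y, z in units of 5 degrees (1.0 is 5 degrees), then the opening, from 0 (shut) to 1 (fully open). A call has 1 to 20 rows; each row is the pose to reach, as a shift and turn from the pose commanded when the call began, along the tool's axes at that moment; what a row does not reach only later rows make up. A row lasts 1/12 s, in which the tool goes at most 41.7 mm and 7.16 degrees, less where a joint would pass 70% of its speed; a pose out of reach is approached as far as the arm can. A call with a gripper value outside its range is refused whole. The fingers move at their own pace and stop on an object; "grip_force" is the grip in N (left out, the last holds). Time passes only in rows, so rows that repeat a pose let the fingers close. It gives the time, the measured TCP pose, the force, the opening and the grip force at its end, in the units of the state.
- bot.get_obs(): the state, without advancing time (a new reading comes with each control period).
- bot.read_camera(name): name is "scene" or "top" or "wrist"; returns a dict with "img" (480x640x3 uint8, red, green, blue), "K" (3x3 intrinsics, pixels), "pose" (4x4, takes a point from camera to world coordinates). Camera axes: x right, y down, z forward; pixel columns grow to the right and rows downward; lengths in m; the calibration is good to about 2 mm. A picture is of the moment at which its call begins. There is no depth.
- bot.hand_in(): hands the job in; it is judged then, once.
The state is a dict: "t": time; "q": joint angles; "joint_vel": joint speeds; "joint_torque": joint torques, N m; "eef_pos": TCP position; "tool_rot": TCP orientation; "contact_force": force on the tool from outside, world axes, zero at the start; "torque": the same for the moment, N m; "gripper_width": opening from 0.0 (shut) to 1.0 (fully open); "grasp_force": force on a finger pad.
Only numpy, scipy, OpenCV 4.12 (cv2) and the standard library are available. Lean on these libraries where they do the work, as an engineer would, in place of code of your own. Each camera call takes 0.05 s, during which the arm holds its last target. There are 200 camera calls.

TASK

The food-waste pan has been washed: slide it back under the overhang of the steel food-waste unit, handle towards you, fully home against the stop, without catching the unit's front panel. Then put every lemon that lies on the bare worktop through the sprung flap in the top of the unit, pushing each one down until it drops into the pan; with all of them in the pan, the pan must still be home and the flap shut. The lemon in the clear tub is good: leave it, the tin and the jam jar where they are, and never load the pan while it is out of the unit.

Things in the scene. Friction and masses are not known exactly. Their poses are not given: they have to be found in the camera images.
- waste_unit: Food-waste unit: fixed box of 4 mm steel, 130 mm deep (x), 190 wide (y), deck 168 high. Origin: centre of its underside; x points from front to back, y left, z up. The pan slides in along +x between side walls 182 mm apart (front ends flared, reaching x = -0.080) until it meets the back wall. Two sprung leaves close the chute in the deck; its rim is 182 high, 120 square outside
- front_panel: the unit's front panel, 186 mm wide, fixed, flush with the unit's front (x = -0.065 of the unit): it hangs from the deck down to 70 mm above the worktop and is the overhang that the pan passes under. Origin: middle of its lower edge; axes as the unit's
- chute (a point): centre of the 104 x 104 mm chute opening, straight above the unit's origin, 162 mm up, on the upper face of the shut leaves; axes as the unit's
- leaf_left (a joint): angle of the left leaf of the flap (rad): 0 shut, up to 1.45 hanging open. Smooth black plastic, 100 mm (x) x 49 mm (y), hinged at the chute's left edge along x, swings down. A lemon laid on the flap rests there; about 3 to 8 N on the lemon pushes both leaves open until it drops through (its top 20 to 40 mm below the chute point), then they shut by themselves
- leaf_right (a joint): the same for the right leaf, hinged at the right edge; the leaves meet on the unit's middle line along x
- pan: scrap pan, open steel tray 122 mm deep (x), 174 wide (y), rim 55 high, 4 mm walls and floor, 0.35 kg, slides on the worktop. Origin: centre of its underside; x points to its back, y left, z up. Fully home, its origin meets the unit's. Its handle, a black upright blade 16 mm thick (y), 14 to 46 mm up, sticks out of the middle of its front to x = -0.137 and stays outside the unit
- pan_grip (a point): grip point on the pan's handle, 122 mm in front of the pan's origin and 30 mm up; the blade is 16 mm thick here; axes as the pan's
- lemon_1_mid (a point): spoilt lemon, yellow, 78 x 55 x 56 mm, about 0.11 kg; this point is its middle, local x runs tip to tip (78 mm). At the start it lies on its side on the bare worktop, middle 28 mm up. Three or four such lemons are there; an absent one reads None
- lemon_2_mid (a point): spoilt lemon, yellow, 78 x 55 x 56 mm, about 0.11 kg; this point is its middle, local x runs tip to tip (78 mm). At the start it lies on its side on the bare worktop, middle 28 mm up. Three or four such lemons are there; an absent one reads None
- lemon_3_mid (a point): spoilt lemon, yellow, 78 x 55 x 56 mm, about 0.11 kg; this point is its middle, local x runs tip to tip (78 mm). At the start it lies on its side on the bare worktop, middle 28 mm up. Three or four such lemons are there; an absent one reads None
- lemon_4_mid (a point): spoilt lemon, yellow, 78 x 55 x 56 mm, about 0.11 kg; this point is its middle, local x runs tip to tip (78 mm). At the start it lies on its side on the bare worktop, middle 28 mm up. Three or four such lemons are there; an absent one reads None
- lemon_good: the good lemon, same size, in the clear tub on the left: not to be touched. Origin: middle of its underside. Above it a toaster oven on a wire shelf (fixed; world x from 0.62, y 0.15 to 0.54, z 0.18 to 0.40); the side wall stands at y = 0.54
- tin: food tin, 75 mm across, 58 mm high, a bystander; origin centre of its underside
- jam: jam jar with a lid, 65 mm across, 86 mm high, a bystander; origin centre of its underside
Things that resemble listed ones, but are neither listed nor needed, are in the scene too. Leave any green look-alike of the part that bears lemon_2_mid alone.

How it is judged:
By the outcome, as a careful person would: the job done as asked, in the order asked, and still so for the second after the job is handed in, with the robot touching nothing.
Of lemon_1, lemon_2, lemon_3, lemon_4 only 3 to 4 are there at a start; the rules pass over those that are not, and their reading is None.
At some moment in a run one of lemon_1, lemon_2, lemon_3, lemon_4 may be knocked a few centimetres aside while the robot is not near it.
Once in a run the grip may slacken for a moment while it holds something.
It also fails if it takes over 210 s, if anything falls off the work surface, if the arm or the gripper's body presses on something with over 40 N, if the wrist force passes 120 N, or if a joint passes its speed limit or range.

## Working session

There is one attempt and no reset: what is moved stays moved. The work goes in short steps, Python scripts to look and compute and a tool call to move; the robot and the scene stay as the last step left them, time stands still between calls to the robot, and variables do not carry over. Pictures are saved under pics/ and viewed, at most 14 in all, crops included, and the job is handed in when it is done.

Besides the shell and the picture viewer there is one more tool, called after "Request:" as name(argument=value, ...) on one line, values as JSON. servo_tool: Moves the arm, as the interface text tells. Its arguments: {"type":"object","properties":{"motion":{"type":"array"},"grip_force":{"type":"number"}},"required":["motion"]}

```bash
mkdir -p pics; ls
cat > h.py <<'E'
import numpy as np, cv2
from station import bot
from scipy.spatial.transform import Rotation as R
def cam(n,save=None):
    c=bot.read_camera(n); c={k:np.array(c[k]) for k in('img','K','pose')}
    if save: cv2.imwrite('pics/'+save,c['img'][:,:,::-1])
    return c
def ray(c,u,v):
    d=c['pose'][:3,:3]@np.linalg.inv(c['K'])@np.array([u,v,1.]); return c['pose'][:3,3],d/np.linalg.norm(d)
def plane(c,u,v,z):
    o,d=ray(c,u,v); return o+d*(z-o[2])/d[2]
def proj(c,p):
    p=np.linalg.inv(c['pose'])@np.append(p,1); q=c['K']@p[:3]; return q[:2]/q[2]
def tri(rs):
    A=np.zeros((3,3));b=np.zeros(3)
    for o,d in rs: P=np.eye(3)-np.outer(d,d);A+=P;b+=P@o
    p=np.linalg.solve(A,b); return p,[np.linalg.norm((np.eye(3)-np.outer(d,d))@(p-o)) for o,d in rs]
def rot(o): q=o['tool_rot']; return R.from_quat([q[1],q[2],q[3],q[0]])
E
python3 - <<'E'
from h import *
o=bot.get_obs(); print(o); print(bot.tcp_to_grasp); print(rot(o).as_matrix().round(3))
for n in('scene','top'): c=cam(n,n+'0.png'); print(n,c['K'],c['pose'].round(3))
E
```

```text
pics
{'t': 0.0, 'q': array([ 1.05690882,  0.47779653,  0.022351  ,  1.55642277, -0.01148692,
        1.10929896, -0.08306761]), 'joint_vel': array([ 0.00236547, -0.00055926, -0.00178946,  0.00137278, -0.00110802,
        0.00244013,  0.0009511 ]), 'joint_torque': array([ 8.84221263e-04, -5.96445358e+01,  1.60784896e+00, -2.81198269e+01,
        1.23232801e-02,  9.36555531e-03,  1.33321117e-05]), 'eef_pos': array([ 0.26620129, -0.6196645 ,  0.23034044]), 'tool_rot': array([-8.61994053e-04,  9.79482131e-01,  2.01529025e-01, -2.53914605e-04]), 'contact_force': array([0.25949661, 0.42634089, 0.14541783]), 'torque': array([-0.00247161, -0.03658557, -0.08363434]), 'grasp_force': 0.0, 'gripper_width': 1.0017697684354632}
0.0187
[[ 0.919  0.395 -0.001]
 [ 0.395 -0.919  0.002]
 [-0.    -0.002 -1.   ]]
scene [[572.74038159   0.         324.66540513]
 [  0.         572.74038159 243.11915082]
 [  0.           0.           1.        ]] [[-0.395 -0.799  0.455 -0.149]
 [-0.919  0.347 -0.187  0.318]
 [-0.008 -0.492 -0.871  1.423]
 [ 0.     0.     0.     1.   ]]
top [[564.09102991   0.         315.10674717]
 [  0.         564.09102991 243.95688773]
 [  0.           0.           1.        ]] [[ 0.006 -0.988  0.157  0.325]
 [-1.    -0.007 -0.009  0.032]
 [ 0.01  -0.157 -0.988  1.511]
 [ 0.     0.     0.     1.   ]]
```

View pics/scene0.png

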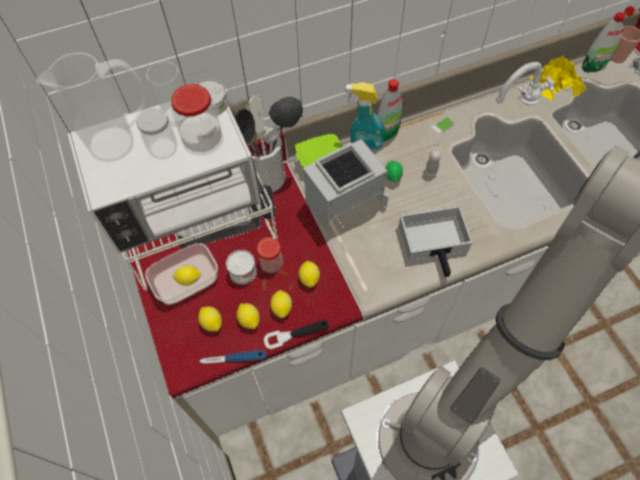

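View pics/top0.png

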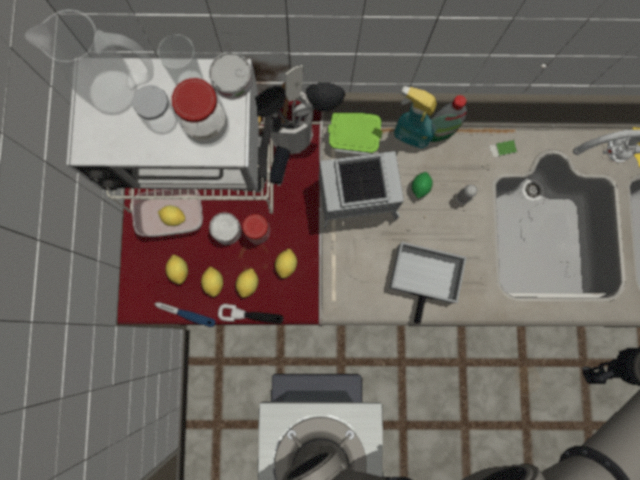

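The scene view shows four yellow lemons on the bare worktop at (210,319), (248,316), (281,304) and (309,273), and one in the tub at (187,274). The unit is at (345,185), with the pan right of it at (435,235), handle at (445,265).

In the top view the candidates are:
- **Spoilt lemons:** (177,269), (212,281), (247,282), (286,263).
- **Lemon in the tub, leave:** (172,215).
- **Green ball, leave:** (423,186).
- **Tin and jar:** (224,229) and (257,229).
- **Pan:** (427,273), the only open tray with a black handle. The black-handled tools at (260,317) and (190,315) are not the pan.

Run:
```python
from h import *
C={n:cam(n) for n in('scene','top')}
D={}
for n,c in C.items():
    hsv=cv2.cvtColor(c['img'],cv2.COLOR_RGB2HSV)
    m=cv2.inRange(hsv,(20,110,90),(34,255,255))
    k,l,s,ce=cv2.connectedComponentsWithStats(m)
    D[n]=[]
    for i in range(1,k):
        if s[i,4]>120:
            ys,xs=np.nonzero(l==i); D[n].append((ce[i],s[i,4],np.c_[xs,ys])); 
for ct,a,px in D['top']:
    best=min(((*tri([ray(C['top'],*ct),ray(C['scene'],*cs)]),cs) for cs,_,_ in D['scene']),key=lambda t:sum(t[1]))
    P=np.array([plane(C['top'],u,v,.028)[:2] for u,v in px]); w,V=np.linalg.eigh(np.cov(P.T)); 
    print(ct.round(),a,best[0].round(3),np.round(best[1],4),best[2].round(),'ax',np.degrees(np.arctan2(V[1,1],V[0,1])).round(),(4*np.sqrt(w)).round(3))
a=cv2.resize(C['top']['img'][145:330,310:475],None,fx=2.4,fy=2.4,interpolation=cv2.INTER_CUBIC)
b=cv2.resize(C['scene']['img'][130:280,295:475],None,fx=2.2,fy=2.2,interpolation=cv2.INTER_CUBIC)
o=np.zeros((444,800,3),np.uint8);o[:a.shape[0],:a.shape[1]]=a;o[:b.shape[0],400:400+b.shape[1]]=b
cv2.imwrite('pics/crop1.png',o[:,:,::-1])
np.save('D.npy',C,allow_pickle=True)
```

```text
[423.  99.] 393 [ 0.888 -0.239  0.22 ] [0.0013 0.0013] [365.  92.] ax 59.0 [0.046 0.093]
[171. 215.] 380 [0.633 0.401 0.038] [0.0006 0.0006] [186. 275.] ax 73.0 [0.05 0.07]
[286. 263.] 438 [0.508 0.096 0.031] [0.0005 0.0005] [309. 274.] ax 165.0 [0.054 0.074]
[176. 269.] 453 [0.489 0.382 0.034] [0.0006 0.0006] [210. 319.] ax -164.0 [0.055 0.074]
[212. 282.] 447 [0.458 0.289 0.033] [0.0004 0.0004] [248. 316.] ax -172.0 [0.054 0.073]
[247. 283.] 444 [0.456 0.197 0.032] [0.0005 0.0005] [281. 304.] ax 161.0 [0.054 0.073]
```

View pics/crop1.png

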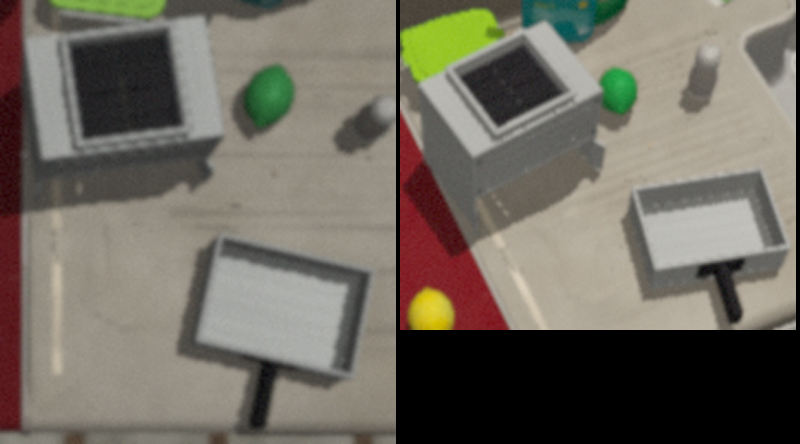

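The crop shows the unit rim, in top-crop pixels, at FL (75,148), FR (188,134), BR (172,25) and BL (58,40). The pan rim is at BL (220,235), BR (371,270), FR (352,378) and FL (195,345), with the handle tip at (258,427). The green lime at (268,95) is the look-alike. My chosen lemons are all yellow on the red worktop.

Run:
```python
from h import *
C=np.load('D.npy',allow_pickle=True).item()
T=lambda p:(p[0]/2.4-.2+310,p[1]/2.4-.2+145)
S=lambda p:((p[0])/2.2-.2+295,p[1]/2.2-.2+130)
pts={'rim':([(75,148),(188,134),(172,25),(58,40)],[(94,134),(178,88),(133,37),(49,68)],.182),
'deck':([(39,160),(222,135),(207,17),(27,48)],[(75,150),(200,92),(145,22),(20,85)],.168),
'pan':([(195,345),(352,378),(371,270),(220,235)],[(255,270),(387,247),(362,170),(232,187)],.055),
'tip':([(258,427)],[(337,320)],.046)}
for k,(a,b,z) in pts.items():
    Q=[tri([ray(C['top'],*T(p)),ray(C['scene'],*S(q))]) for p,q in zip(a,b)]
    P=np.array([plane(C['top'],*T(p),z) for p in a]); 
    print(k,'tri',np.mean([q[0] for q in Q],0).round(3),[q[0][2].round(3) for q in Q],'plane',P.mean(0).round(4))
    if len(a)==4:
        x=(P[2]+P[3]-P[0]-P[1])/2; y=(P[0]+P[3]-P[1]-P[2])/2
        print(' size',np.linalg.norm(x).round(3),np.linalg.norm(y).round(3),'yaw',np.degrees([np.arctan2(x[1],x[0]),np.arctan2(-y[0],y[1])]).round(1))
        P2=np.array([plane(C['scene'],*S(p),z) for p in b]);x=(P2[2]+P2[3]-P2[0]-P2[1])/2; y=(P2[0]+P2[3]-P2[1]-P2[2])/2
        print(' scene',P2.mean(0).round(4),np.degrees([np.arctan2(x[1],x[0]),np.arctan2(-y[0],y[1])]).round(1))
```

```text
rim tri [ 0.69  -0.092  0.189] [np.float64(0.187), np.float64(0.206), np.float64(0.167), np.float64(0.194)] plane [ 0.6923 -0.0909  0.182 ]
 size 0.114 0.116 yaw [8. 8.]
 scene [ 0.6925 -0.0961  0.182 ] [7.8 5.7]
deck tri [ 0.691 -0.093  0.176] [np.float64(0.196), np.float64(0.164), np.float64(0.165), np.float64(0.179)] plane [ 0.6928 -0.0928  0.168 ]
 size 0.122 0.189 yaw [6.1 9.5]
 scene [ 0.6964 -0.094   0.168 ] [9.2 7.2]
pan tri [ 0.483 -0.275  0.059] [np.float64(0.065), np.float64(0.058), np.float64(0.051), np.float64(0.063)] plane [ 0.4832 -0.2754  0.055 ]
 size 0.122 0.17 yaw [-12.8 -12.2]
 scene [ 0.4847 -0.2764  0.055 ] [-14.  -13.6]
tip tri [ 0.354 -0.249  0.028] [np.float64(0.028)] plane [ 0.3541 -0.2455  0.046 ]
```

```bash
cat >> h.py <<'E'
def go(x,y,z,yaw):
    "shift/turn from the present pose to TCP x,y,z, tool down, tool x at yaw deg (half-turn free)"
    o=bot.get_obs(); r=rot(o); s=r.inv().apply(np.array([x,y,z])-o['eef_pos'])
    best=None
    for k in(0,180,-180):
        a=np.radians(yaw+k); t=R.from_matrix(np.array([[np.cos(a),np.sin(a),0],[np.sin(a),-np.cos(a),0],[0,0,-1]]))
        v=np.degrees((r.inv()*t).as_rotvec())/5
        if best is None or np.linalg.norm(v)<np.linalg.norm(best): best=v
    print('shift',s.round(4),'turn',best.round(2),'rows',np.ceil(max(np.linalg.norm(s)/.0417,np.linalg.norm(best)/1.432)))
def st():
    o=bot.get_obs(); m=rot(o).as_matrix(); print('t',round(o['t'],2),'tcp',o['eef_pos'].round(4),'yaw',np.degrees(np.arctan2(m[1,0],m[0,0])).round(1),'F',o['contact_force'].round(1),'w',round(o['gripper_width'],3),'gf',round(o['grasp_force'],1),'q',np.round(o['q'],2))
E
python3 -c "
from h import *
go(.375,-.251,.2,-13)"
```

```text
shift [ 0.2455 -0.296   0.031 ] turn [-0.01  0.01  7.25] rows 10.0
```

Request:
servo_tool(motion=[[[0.02, -0.025, 0.003, 0, 0, 0.6, 1], [0.05, -0.06, 0.006, 0, 0, 1.6, 1], [0.076, -0.09, 0.01, 0, 0, 2.6, 1], [0.1, -0.12, 0.013, 0, 0, 3.4, 1], [0.125, -0.15, 0.016, 0, 0, 4.2, 1], [0.15, -0.18, 0.019, 0, 0, 5, 1], [0.175, -0.21, 0.022, 0, 0, 5.8, 1], [0.2, -0.24, 0.025, 0, 0, 6.6, 1], [0.223, -0.268, 0.028, 0, 0, 7.25, 1], [0.238, -0.287, 0.03, 0, 0, 7.25, 1], [0.2455, -0.296, 0.031, 0, 0, 7.25, 1], [0.2455, -0.296, 0.031, 0, 0, 7.25, 1], [0.2455, -0.296, 0.031, 0, 0, 7.25, 1]]])

```text
t: 1.28
eef_pos: [0.3753, -0.2512, 0.2004]
tool_rot: [0.0, 0.994, -0.113, 0.0]
contact_force: [-0.8, -1.1, 0.4]
gripper_width: 1.002
grasp_force: 0.0
```

```bash
python3 -c "
from h import *
st(); c=cam('wrist','w1.png'); print(c['K'],c['pose'].round(3))
np.save('w1.npy',c,allow_pickle=True)
print(proj(c,[.365,-.248,.03]))"
```

```text
t 1.28 tcp [ 0.3753 -0.2512  0.2004] yaw -12.9 F [-0.8 -1.1  0.4] w 1.002 gf 0.0 q [ 0.5   0.15 -0.06  2.1   0.01  0.9  -1.36]
[[431.78906716   0.         324.33817747]
 [  0.         431.78906716 237.82627744]
 [  0.           0.           1.        ]] [[-0.224 -0.931 -0.288  0.448]
 [-0.975  0.214  0.065 -0.267]
 [ 0.001  0.295 -0.955  0.343]
 [ 0.     0.     0.     1.   ]]
[324.09288665 223.21691865]
```

View pics/w1.png

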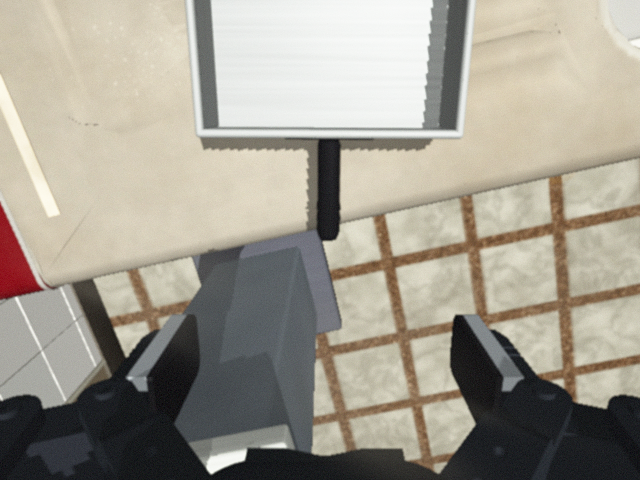

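The wrist view shows the handle blade from (329,140) to its tip at (328,240). The outer front rim corners of the pan are at (197,137) and (462,136).

```bash
python3 -c "
from h import *
c=np.load('w1.npy',allow_pickle=True).item(); C=np.load('D.npy',allow_pickle=True).item()
a,b=plane(c,197,137,.055),plane(c,462,136,.055); d=a-b; print('front',a,b,np.linalg.norm(d),'yaw',np.degrees(np.arctan2(-d[0],d[1])))
print('handle',plane(c,329,142,.046),plane(c,328,240,.046))
T=lambda p:(p[0]/2.4-.2+310,p[1]/2.4-.2+145)
for z,w,t in(('FL',(197,137),(195,345)),('FR',(462,136),(352,378)),('tip',(328,238),(258,427))): print(z,tri([ray(c,*w),ray(C['top'],*T(t))]))
h=plane(c,329,190,.046);yaw=np.arctan2(-d[0],d[1]);x=np.array([np.cos(yaw),np.sin(yaw)])
o=(a+b)[:2]/2+.061*x; g=o-.122*x; print('pan',o,'grip',g); go(g[0],g[1],.011,np.degrees(yaw))
print(bot.get_obs()['eef_pos'])
"
```

```text
front [ 0.44693912 -0.18183261  0.055     ] [ 0.40885384 -0.35030559  0.055     ] 0.1727241554861911 yaw -12.738265386510989
handle [ 0.42380873 -0.26491134  0.046     ] [ 0.35638282 -0.24889986  0.046     ]
FL (array([ 0.44440059, -0.17902191,  0.04372356]), [np.float64(0.002539388915778475), np.float64(0.0025393889157786283)])
FR (array([ 0.4074834 , -0.35046539,  0.04673582]), [np.float64(0.0021669324318450795), np.float64(0.0021669324318451455)])
tip (array([ 0.35417833, -0.24821658,  0.03318501]), [np.float64(0.0003311723532520782), np.float64(0.00033117235325197934)])
pan [ 0.48739512 -0.27951946] grip [ 0.36839784 -0.25261874]
shift [-0.0064  0.0019  0.1894] turn [ 0.01 -0.   -0.06] rows 5.0
[ 0.37500556 -0.25209893  0.20042398]
```

Request:
servo_tool(motion=[[[-0.002, 0.001, 0.03, 0, 0, -0.06, 1], [-0.004, 0.0015, 0.07, 0, 0, -0.06, 1], [-0.005, 0.0015, 0.105, 0, 0, -0.06, 1], [-0.005, 0.0015, 0.14, 0, 0, -0.06, 1], [-0.005, 0.0015, 0.168, 0, 0, -0.06, 1], [-0.005, 0.0015, 0.183, 0, 0, -0.06, 1], [-0.005, 0.0015, 0.187, 0, 0, -0.06, 1], [-0.005, 0.0015, 0.187, 0, 0, -0.06, 0], [-0.005, 0.0015, 0.187, 0, 0, -0.06, 0], [-0.005, 0.0015, 0.187, 0, 0, -0.06, 0], [-0.005, 0.0015, 0.187, 0, 0, -0.06, 0], [-0.005, 0.0015, 0.187, 0, 0, -0.06, 0], [-0.005, 0.0015, 0.187, 0, 0, -0.06, 0], [-0.005, 0.0015, 0.187, 0, 0, -0.06, 0]]], grip_force=50)

```text
t: 2.5
eef_pos: [0.3705, -0.2521, 0.0141]
tool_rot: [0.0, 0.994, -0.111, 0.001]
contact_force: [-1.5, 0.3, 6.9]
gripper_width: 0.182
grasp_force: 51.2
```

```bash
python3 -c "
from h import *
st(); go(.4254,-.1295,.0141,7.7)"
```

```text
t 2.5 tcp [ 0.3705 -0.2521  0.0141] yaw -12.7 F [-1.5  0.3  6.9] w 0.182 gf 51.2 q [ 0.5   0.47 -0.05  2.24  0.05  0.43 -1.38]
shift [ 0.0265 -0.1317 -0.    ] turn [ 0.01 -0.02 -4.09] rows 4.0
```

Request:
servo_tool(motion=[[[0.001, -0.005, -0.001, 0, 0, -0.15, 0], [0.003, -0.014, -0.001, 0, 0, -0.45, 0], [0.005, -0.025, -0.001, 0, 0, -0.8, 0], [0.0075, -0.037, -0.001, 0, 0, -1.15, 0], [0.01, -0.05, -0.001, 0, 0, -1.55, 0], [0.0125, -0.063, -0.001, 0, 0, -1.95, 0], [0.015, -0.076, -0.001, 0, 0, -2.35, 0], [0.018, -0.089, -0.001, 0, 0, -2.75, 0], [0.0205, -0.102, -0.001, 0, 0, -3.15, 0], [0.0225, -0.113, -0.001, 0, 0, -3.5, 0], [0.0245, -0.122, -0.001, 0, 0, -3.8, 0], [0.026, -0.129, -0.001, 0, 0, -4.0, 0], [0.0265, -0.1315, -0.001, 0, 0, -4.09, 0], [0.0265, -0.1315, -0.001, 0, 0, -4.09, 0], [0.0265, -0.1315, -0.001, 0, 0, -4.09, 0.6], [0.0265, -0.1315, -0.001, 0, 0, -4.09, 0.6], [0.0265, -0.1315, -0.001, 0, 0, -4.09, 0.6], [0.0265, -0.1315, -0.03, 0, 0, -4.09, 0.6], [0.0265, -0.1315, -0.07, 0, 0, -4.09, 0.6], [0.0265, -0.1315, -0.11, 0, 0, -4.09, 0.6]]])

```text
t: 4.17
eef_pos: [0.4233, -0.1291, 0.1238]
tool_rot: [-0.001, 0.998, 0.067, -0.002]
contact_force: [1.2, -0.9, 0.7]
gripper_width: 0.599
grasp_force: 0.0
```

```bash
python3 -c "
from h import *
st(); go(.52,-.117,.33,7.7)"
```

```text
t 4.17 tcp [ 0.4233 -0.1291  0.1238] yaw 7.7 F [ 1.2 -0.9  0.7] w 0.599 gf 0.0 q [ 0.31  0.26 -0.17  2.18  0.07  0.71 -1.35]
shift [ 0.0968  0.0007 -0.2065] turn [-0.02  0.04  0.01] rows 6.0
```

Request:
servo_tool(motion=[[[0.01, 0, -0.035, 0, 0, 0, 1], [0.025, 0, -0.07, 0, 0, 0, 1], [0.043, 0, -0.105, 0, 0, 0, 1], [0.06, 0, -0.14, 0, 0, 0, 1], [0.077, 0, -0.17, 0, 0, 0, 1], [0.09, 0, -0.195, 0, 0, 0, 1], [0.097, 0, -0.206, 0, 0, 0, 1], [0.097, 0, -0.206, 0, 0, 0, 1], [0.097, 0, -0.206, 0, 0, 0, 1]]])

```text
t: 4.92
eef_pos: [0.5205, -0.1163, 0.3289]
tool_rot: [0.0, 0.998, 0.067, -0.0]
contact_force: [-0.8, 0.8, -1.4]
gripper_width: 0.999
grasp_force: 0.0
```

```bash
python3 -c "
from h import *
st(); c=cam('wrist','w2.png'); np.save('w2.npy',c,allow_pickle=True)"
```

```text
t 4.92 tcp [ 0.5205 -0.1163  0.3289] yaw 7.7 F [-0.8  0.8 -1.4] w 0.999 gf 0.0 q [ 0.26  0.17 -0.18  1.76  0.03  1.22 -1.37]
```

View pics/w2.png

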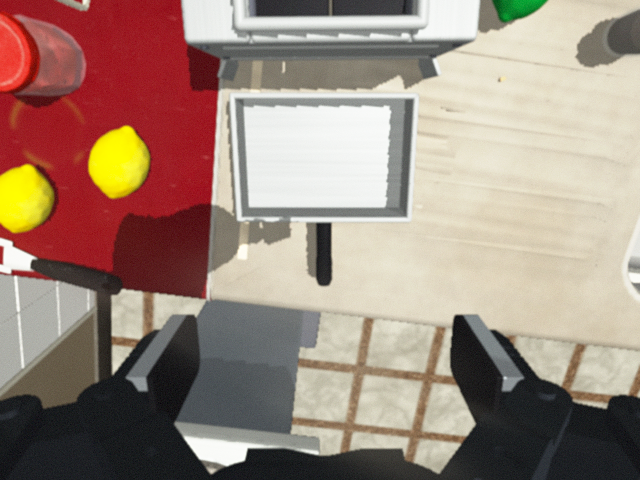

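The wrist view shows the pan rim at BL (231,94), BR (418,95), FR (412,220) and FL (237,221). The unit's deck front corners are at (185,42) and (478,39), the outer rim front corners at (232,31) and (428,29), and the flares end at (222,77) and (438,74).

```bash
python3 -c "
from h import *
c=np.load('w2.npy',allow_pickle=True).item()
P=np.array([plane(c,*p,.055) for p in((237,221),(412,220),(418,95),(231,94))])
x=(P[2]+P[3]-P[0]-P[1])/2; y=(P[0]+P[3]-P[1]-P[2])/2
print('pan',P.mean(0),np.linalg.norm(x),np.linalg.norm(y),np.degrees([np.arctan2(x[1],x[0]),np.arctan2(-y[0],y[1])]))
for n,a,b,z in(('deck',(185,42),(478,39),.168),('rim',(232,31),(428,29),.182),('flareTop',(222,77),(438,74),.07),('flare0',(222,77),(438,74),.0)):
    a,b=plane(c,*a,z),plane(c,*b,z);d=a-b;print(n,'mid',(a+b)/2,np.linalg.norm(d),np.degrees(np.arctan2(-d[0],d[1])))
a=cv2.resize(c['img'][0:110,170:490],None,fx=2.5,fy=2.5,interpolation=cv2.INTER_CUBIC)
cv2.imwrite('pics/crop2.png',a[:,:,::-1])
"
```

```text
pan [ 0.54394434 -0.11252905  0.055     ] 0.11940663840966152 0.17304598112818687 [7.68713086 7.72753031]
deck mid [ 0.63420718 -0.10461665  0.168     ] 0.18911216603863462 8.254873666625935
rim mid [ 0.63810029 -0.10293698  0.182     ] 0.119886261610086 8.25082610895153
flareTop mid [ 0.61903513 -0.10709264  0.07      ] 0.18852470500607485 8.458594522559755
flare0 mid [ 0.62327573 -0.10745441  0.        ] 0.2213618791045171 8.458594522559771
```

View pics/crop2.png

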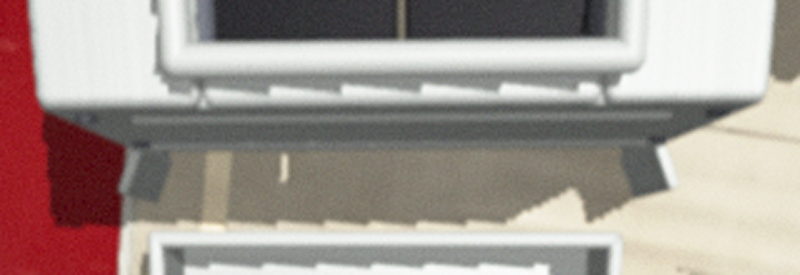

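```bash
python3 -c "
from h import *
go(.423,-.129,.0145,7.7)"
```

```text
shift [-0.0968 -0.0004  0.3137] turn [-0.    0.03  0.  ] rows 8.0
```

Request:
servo_tool(motion=[[[-0.03, 0, 0.02, 0, 0, 0, 0.6], [-0.062, 0, 0.045, 0, 0, 0, 0.6], [-0.085, 0, 0.08, 0, 0, 0, 0.6], [-0.095, 0, 0.12, 0, 0, 0, 0.6], [-0.097, 0, 0.16, 0, 0, 0, 0.6], [-0.097, 0, 0.2, 0, 0, 0, 0.6], [-0.097, 0, 0.24, 0, 0, 0, 0.6], [-0.097, 0, 0.275, 0, 0, 0, 0.6], [-0.097, 0, 0.3, 0, 0, 0, 0.6], [-0.097, 0, 0.311, 0, 0, 0, 0.6], [-0.097, 0, 0.3125, 0, 0, 0, 0.6], [-0.097, 0, 0.3125, 0, 0, 0, 0], [-0.097, 0, 0.3125, 0, 0, 0, 0], [-0.097, 0, 0.3125, 0, 0, 0, 0], [-0.097, 0, 0.3125, 0, 0, 0, 0], [-0.097, 0, 0.3125, 0, 0, 0, 0]]], grip_force=50)

```text
t: 6.3
eef_pos: [0.4251, -0.1294, 0.0177]
tool_rot: [0.0, 0.998, 0.068, 0.001]
contact_force: [-0.7, -1.0, 4.0]
gripper_width: 0.18
grasp_force: 32.4
```

```bash
python3 -c "
from h import *
st()
for s in(.0,.12,.154):
    a=np.radians(8.3);x=np.array([np.cos(a),np.sin(a)]); p=np.array([.697,-.0945])-(.154-s+.1219)*x; go(p[0],p[1],.0145,8.3)"
```

```text
t 6.3 tcp [ 0.4251 -0.1294  0.0177] yaw 7.8 F [-0.7 -1.   4. ] w 0.18 gf 32.4 q [ 0.27  0.46 -0.13  2.24  0.14  0.45 -1.41]
shift [-0.0017  0.0048  0.0032] turn [ 0.01 -0.01 -0.11] rows 1.0
shift [0.1183 0.0036 0.0034] turn [ 0.01 -0.01 -0.11] rows 3.0
shift [0.1523 0.0033 0.0034] turn [ 0.01 -0.01 -0.11] rows 4.0
```

Request:
servo_tool(motion=[[[0, 0.0025, 0, 0, 0, -0.05, 0], [0, 0.0045, 0, 0, 0, -0.11, 0], [0.004, 0.0045, 0, 0, 0, -0.11, 0], [0.012, 0.0045, 0, 0, 0, -0.11, 0], [0.02, 0.0045, 0, 0, 0, -0.11, 0], [0.028, 0.0044, 0, 0, 0, -0.11, 0], [0.036, 0.0043, 0, 0, 0, -0.11, 0], [0.044, 0.0042, 0, 0, 0, -0.11, 0], [0.052, 0.0041, 0, 0, 0, -0.11, 0], [0.06, 0.004, 0, 0, 0, -0.11, 0], [0.06, 0.004, 0, 0, 0, -0.11, 0]]])

```text
t: 7.22
eef_pos: [0.4846, -0.1255, 0.0172]
tool_rot: [0.0, 0.997, 0.072, -0.001]
contact_force: [-0.5, 0.2, -0.8]
gripper_width: 0.184
grasp_force: 52.0
```

```bash
python3 -c "
from h import *
st()
for s in(.06,.12,.154):
    a=np.radians(8.3);x=np.array([np.cos(a),np.sin(a)]); p=np.array([.697,-.0945])-(.154-s+.1219)*x; go(p[0],p[1],.0165,8.3)"
```

```text
t 7.22 tcp [ 0.4846 -0.1255  0.0172] yaw 8.3 F [-0.5  0.2 -0.8] w 0.184 gf 52.0 q [ 0.24  0.52 -0.13  2.11  0.13  0.52 -1.42]
shift [-0.0013  0.      0.0007] turn [ 0.    0.01 -0.01] rows 1.0
shift [ 0.0587 -0.      0.0006] turn [ 0.    0.01 -0.01] rows 2.0
shift [ 0.0927 -0.      0.0006] turn [ 0.    0.01 -0.01] rows 3.0
```

Request:
servo_tool(motion=[[[0.006, 0, 0, 0, 0, 0, 0], [0.014, 0, 0, 0, 0, 0, 0], [0.022, 0, 0, 0, 0, 0, 0], [0.03, 0, 0, 0, 0, 0, 0], [0.038, 0, 0, 0, 0, 0, 0], [0.046, 0, 0, 0, 0, 0, 0], [0.054, 0, 0, 0, 0, 0, 0], [0.062, 0, 0, 0, 0, 0, 0], [0.07, 0, 0, 0, 0, 0, 0], [0.076, 0, 0, 0, 0, 0, 0], [0.08, 0, 0, 0, 0, 0, 0], [0.08, 0, 0, 0, 0, 0, 0]]])

```text
t: 8.22
eef_pos: [0.5635, -0.1139, 0.017]
tool_rot: [0.0, 0.997, 0.072, -0.001]
contact_force: [-3.1, -0.6, 2.7]
gripper_width: 0.177
grasp_force: 52.6
```

Request:
servo_tool(motion=[[[0.002, 0, 0, 0, 0, 0, 0], [0.004, 0, 0, 0, 0, 0, 0], [0.006, 0, 0, 0, 0, 0, 0], [0.008, 0, 0, 0, 0, 0, 0], [0.01, 0, 0, 0, 0, 0, 0], [0.011, 0, 0, 0, 0, 0, 0], [0.012, 0, 0, 0, 0, 0, 0], [0.012, 0, 0, 0, 0, 0, 0]]])

```text
t: 8.88
eef_pos: [0.5739, -0.1126, 0.017]
tool_rot: [0.0, 0.997, 0.072, -0.002]
contact_force: [-7.0, -0.7, 9.3]
gripper_width: 0.178
grasp_force: 53.4
```

Request:
servo_tool(motion=[[[0.001, 0, 0, 0, 0, 0, 0], [0.002, 0, 0, 0, 0, 0, 0], [0.003, 0, 0, 0, 0, 0, 0], [0.004, 0, 0, 0, 0, 0, 0], [0.005, 0, 0, 0, 0, 0, 0], [0.006, 0, 0, 0, 0, 0, 0], [0.006, 0, 0, 0, 0, 0, 0]]])

```text
t: 9.47
eef_pos: [0.5785, -0.1119, 0.017]
tool_rot: [0.0, 0.997, 0.072, -0.003]
contact_force: [-10.6, -1.0, 12.6]
gripper_width: 0.177
grasp_force: 53.9
```

Request:
servo_tool(motion=[[[0.001, 0, 0, 0, 0, 0, 0], [0.002, 0, 0, 0, 0, 0, 0], [0.003, 0, 0, 0, 0, 0, 0], [0.004, 0, 0, 0, 0, 0, 0], [0.005, 0, 0, 0, 0, 0, 0], [0.006, 0, 0, 0, 0, 0, 0], [0.006, 0, 0, 0, 0, 0, 0]]])

```text
t: 10.05
eef_pos: [0.5785, -0.1119, 0.0168]
tool_rot: [0.0, 0.997, 0.071, -0.009]
contact_force: [-28.8, -1.4, 30.0]
gripper_width: 0.177
grasp_force: 56.6
```

Request:
servo_tool(motion=[[[-0.003, 0, 0, 0, 0, 0, 0], [-0.004, 0, 0, 0, 0, 0, 0], [-0.004, 0, 0, 0, 0, 0, 0.6], [-0.004, 0, 0, 0, 0, 0, 0.6], [-0.004, 0, 0, 0, 0, 0, 0.6], [-0.004, 0, 0, 0, 0, 0, 0.6], [-0.03, 0, -0.01, 0, 0, 0, 0.6], [-0.065, 0, -0.03, 0, 0, 0, 0.8], [-0.095, 0, -0.06, 0, 0, 0, 1], [-0.11, 0, -0.1, 0, 0, 0, 1], [-0.11, 0, -0.14, 0, 0, 0, 1], [-0.11, 0, -0.18, 0, 0, 0, 1], [-0.1, 0, -0.22, 0, 0, 0, 1], [-0.09, 0, -0.26, 0, 0, 0, 1], [-0.08, 0, -0.29, 0, 0, 0, 1], [-0.065, 0, -0.31, 0, 0, 0, 1], [-0.055, 0, -0.31, 0, 0, 0, 1], [-0.055, 0, -0.31, 0, 0, 0, 1]]])

```text
t: 11.55
eef_pos: [0.5356, -0.1172, 0.3278]
tool_rot: [0.0, 0.997, 0.073, 0.002]
contact_force: [0.2, 0.1, -0.5]
gripper_width: 0.997
grasp_force: 0.0
```

```bash
cat >> h.py <<'E'
def lemons(C):
    D={}
    for n,c in C.items():
        hsv=cv2.cvtColor(c['img'],cv2.COLOR_RGB2HSV); m=cv2.inRange(hsv,(20,110,90),(34,255,255))
        k,l,s,ce=cv2.connectedComponentsWithStats(m); D[n]=[(ce[i],np.c_[np.nonzero(l==i)[::-1]]) for i in range(1,k) if s[i,4]>120]
    for ct,px in D['top']:
        b=min(((*tri([ray(C['top'],*ct),ray(C['scene'],*cs)]),cs) for cs,_ in D['scene']),key=lambda t:sum(t[1]))
        P=np.array([plane(C['top'],u,v,.028)[:2] for u,v in px]); w,V=np.linalg.eigh(np.cov(P.T))
        if b[0][2]<.15: print('lemon',ct.round(),len(px),'tri',b[0].round(3),'err',np.round(b[1][0],4),'plane',plane(C['top'],*ct,.028)[:2].round(3),'ax',np.degrees(np.arctan2(V[1,1],V[0,1])).round(),(4*np.sqrt(w)).round(3))
E
python3 -c "
from h import *
st(); c=cam('wrist','w3.png'); np.save('w3.npy',c,allow_pickle=True)
lemons({n:cam(n) for n in('top','scene')})"
```

```text
t 11.55 tcp [ 0.5356 -0.1172  0.3278] yaw 8.4 F [ 0.2  0.1 -0.5] w 0.997 gf 0.0 q [ 0.25  0.2  -0.18  1.73  0.04  1.22 -1.36]
lemon [171. 215.] 377 tri [0.633 0.401 0.038] err 0.0007 plane [0.635 0.404] ax 72.0 [0.051 0.07 ]
lemon [286. 263.] 440 tri [0.508 0.096 0.032] err 0.0005 plane [0.508 0.097] ax 164.0 [0.054 0.074]
lemon [176. 269.] 455 tri [0.489 0.382 0.034] err 0.0006 plane [0.49  0.384] ax -165.0 [0.054 0.075]
lemon [212. 282.] 447 tri [0.458 0.288 0.033] err 0.0005 plane [0.458 0.29 ] ax -173.0 [0.055 0.073]
lemon [247. 283.] 444 tri [0.456 0.197 0.032] err 0.0006 plane [0.456 0.198] ax 162.0 [0.054 0.073]
```

View pics/w3.png

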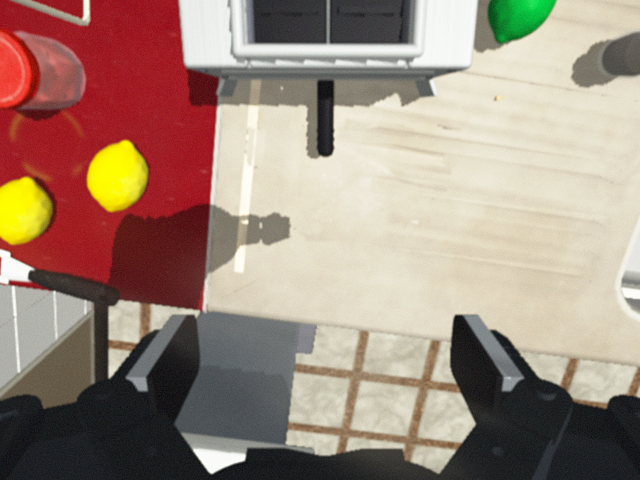

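The wrist view shows the pan under the overhang with its handle tip at (326,155), centred on the seam at (328,20). The flap is shut. The handle tip matches the home pose and the push stopped hard, so the pan is home.

```bash
python3 -c "
from h import *
c=np.load('w3.npy',allow_pickle=True).item()
print(plane(c,325.5,156,.046), np.array([.699,-.0944])-.137*np.array([.9895,.1444]))
a,b=plane(c,231,60,.182),plane(c,424,57,.182);print('rim front',(a+b)/2,np.degrees(np.arctan2(-(a-b)[0],(a-b)[1])))
go(.508,.0965,.15,-16);go(.508,.0965,.006,-16)"
```

```text
[ 0.56328239 -0.11357544  0.046     ] [ 0.5634385 -0.1141828]
rim front [ 0.63732766 -0.10329815  0.182     ] 9.191578592630082
shift [ 0.0078 -0.2156  0.1752] turn [-0.    0.04  4.86] rows 7.0
shift [ 0.0082 -0.2155  0.3192] turn [-0.    0.04  4.86] rows 10.0
```

Request:
servo_tool(motion=[[[0.001, -0.015, 0.01, 0, 0, 0.5, 1], [0.002, -0.045, 0.03, 0, 0, 1.3, 1], [0.003, -0.078, 0.05, 0, 0, 2.1, 1], [0.004, -0.11, 0.07, 0, 0, 2.9, 1], [0.005, -0.142, 0.09, 0, 0, 3.7, 1], [0.006, -0.17, 0.115, 0, 0, 4.4, 1], [0.007, -0.195, 0.14, 0, 0, 4.86, 1], [0.008, -0.21, 0.17, 0, 0, 4.86, 1], [0.008, -0.2155, 0.205, 0, 0, 4.86, 1], [0.008, -0.2155, 0.245, 0, 0, 4.86, 1], [0.008, -0.2155, 0.28, 0, 0, 4.86, 1], [0.008, -0.2155, 0.305, 0, 0, 4.86, 1], [0.008, -0.2155, 0.318, 0, 0, 4.86, 1], [0.008, -0.2155, 0.319, 0, 0, 4.86, 1], [0.008, -0.2155, 0.319, 0, 0, 4.86, 0], [0.008, -0.2155, 0.319, 0, 0, 4.86, 0], [0.008, -0.2155, 0.319, 0, 0, 4.86, 0], [0.008, -0.2155, 0.319, 0, 0, 4.86, 0]]], grip_force=40)

```text
t: 13.2
eef_pos: [0.5105, 0.096, 0.0094]
tool_rot: [0.0, 0.99, -0.139, 0.001]
contact_force: [-2.8, -0.5, 4.5]
gripper_width: 0.612
grasp_force: 40.9
```

```bash
python3 -c "
from h import *
st()
go(.698,-.0945,.28,8.3);go(.698,-.0945,.175,8.3)"
```

```text
t 13.2 tcp [0.5105 0.096  0.0094] yaw -16.0 F [-2.8 -0.5  4.5] w 0.612 gf 40.9 q [-0.15  0.56 -0.2   2.07  0.21  0.53 -2.35]
shift [ 0.2332  0.1313 -0.2703] turn [ 0.   -0.02 -4.87] rows 10.0
shift [ 0.2331  0.1313 -0.1653] turn [ 0.   -0.02 -4.87] rows 8.0
```

Request:
servo_tool(motion=[[[0, 0, -0.015, 0, 0, 0, 0], [0, 0, -0.045, 0, 0, 0, 0], [0, 0, -0.08, 0, 0, 0, 0], [0, 0, -0.115, 0, 0, 0, 0], [0.005, 0.003, -0.15, 0, 0, 0, 0], [0.015, 0.009, -0.185, 0, 0, -0.3, 0], [0.035, 0.02, -0.215, 0, 0, -0.8, 0], [0.06, 0.034, -0.24, 0, 0, -1.4, 0], [0.088, 0.05, -0.26, 0, 0, -2, 0], [0.118, 0.066, -0.27, 0, 0, -2.6, 0], [0.148, 0.083, -0.27, 0, 0, -3.2, 0], [0.178, 0.1, -0.27, 0, 0, -3.8, 0], [0.204, 0.115, -0.27, 0, 0, -4.4, 0], [0.222, 0.125, -0.27, 0, 0, -4.87, 0], [0.231, 0.13, -0.27, 0, 0, -4.87, 0], [0.233, 0.131, -0.27, 0, 0, -4.87, 0], [0.233, 0.131, -0.27, 0, 0, -4.87, 0]]])

```text
t: 14.62
eef_pos: [0.6975, -0.0934, 0.2781]
tool_rot: [-0.0, 0.997, 0.072, 0.0]
contact_force: [-0.2, -0.8, -1.3]
gripper_width: 0.616
grasp_force: 42.4
```

```bash
python3 -c "
from h import *
st()
go(.698,-.0945,.175,8.3)
c=cam('wrist','w4.png'); cam('scene','s4.png')"
```

```text
t 14.62 tcp [ 0.6975 -0.0934  0.2781] yaw 8.3 F [-0.2 -0.8 -1.3] w 0.616 gf 42.4 q [ 0.2   0.5  -0.23  1.41  0.12  1.24 -1.47]
shift [0.0003 0.0013 0.1031] turn [-0.01 -0.   -0.01] rows 3.0
```

View pics/w4.png

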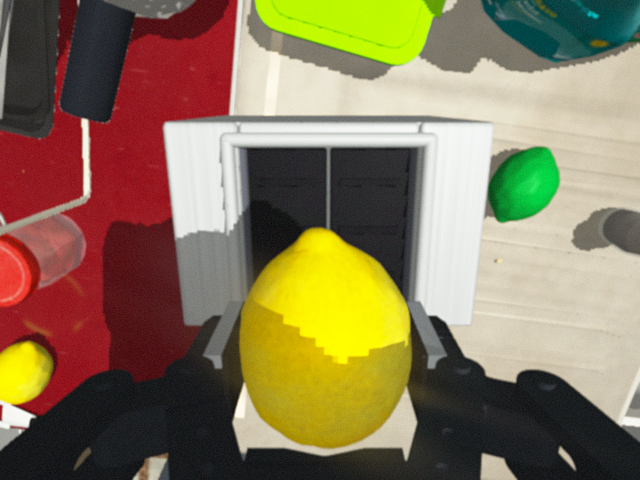

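The lemon is held square over the chute. The seam is at (328,180) and the rim's back corners are at (220,135) and (437,133). The lime at (524,183) has not been touched.

```bash
python3 -c "
from h import *
c={}; img=cv2.imread('pics/w4.png'); w=bot.read_camera('wrist'); c={k:np.array(w[k]) for k in('img','K','pose')}
a,b=plane(c,220,135,.182),plane(c,437,133,.182);m=(a+b)/2;d=a-b;print(m,np.linalg.norm(d),np.degrees(np.arctan2(-d[0],d[1])),'centre',m[:2]-.06*np.array([.9895,.1444]))
"
```

```text
[ 0.75632919 -0.08414527  0.182     ] 0.11715590758733872 8.910373265705841 centre [ 0.69695919 -0.09280927]
```

Request:
servo_tool(motion=[[[0, 0.0005, 0.015, 0, 0, 0, 0], [0, 0.0005, 0.04, 0, 0, 0, 0], [0, 0.0005, 0.065, 0, 0, 0, 0], [0, 0.0005, 0.085, 0, 0, 0, 0], [0, 0.0005, 0.095, 0, 0, 0, 0], [0, 0.0005, 0.101, 0, 0, 0, 0], [0, 0.0005, 0.105, 0, 0, 0, 0], [0, 0.0005, 0.105, 0, 0, 0, 0]]])

```text
t: 15.43
eef_pos: [0.6981, -0.0938, 0.1732]
tool_rot: [-0.0, 0.997, 0.073, 0.0]
contact_force: [-1.0, -0.2, -0.4]
gripper_width: 0.615
grasp_force: 42.4
```

Release here, rise, close the fingers, then push on the top.

Request:
servo_tool(motion=[[[0, 0, 0.002, 0, 0, 0, 0], [0, 0, 0.002, 0, 0, 0, 0.74], [0, 0, 0.002, 0, 0, 0, 0.74], [0, 0, 0.002, 0, 0, 0, 0.74], [0, 0, 0.002, 0, 0, 0, 0.74], [0, 0, -0.01, 0, 0, 0, 0.74], [0, 0, -0.035, 0, 0, 0, 0.74], [0, 0, -0.065, 0, 0, 0, 0.74], [0, 0, -0.08, 0, 0, 0, 0.4], [0, 0, -0.08, 0, 0, 0, 0], [0, 0, -0.08, 0, 0, 0, 0], [0, 0, -0.08, 0, 0, 0, 0], [0, 0, -0.08, 0, 0, 0, 0], [0, 0, -0.08, 0, 0, 0, 0], [0, 0, -0.08, 0, 0, 0, 0]]])

```text
t: 16.68
eef_pos: [0.6975, -0.0942, 0.2517]
tool_rot: [-0.0, 0.997, 0.073, -0.001]
contact_force: [-0.3, 0.2, 0.0]
gripper_width: -0.002
grasp_force: 0.0
```

```bash
python3 -c "
from h import *
st()
c=cam('wrist'); s=cam('scene')
o=np.zeros((480,800,3),np.uint8); o[:360,:480]=cv2.resize(c['img'],(480,360)); o[:320,480:800]=cv2.resize(s['img'][110:270,280:440],(320,320)); cv2.imwrite('pics/c5.png',o[:,:,::-1])"
```

```text
t 16.68 tcp [ 0.6975 -0.0942  0.2517] yaw 8.4 F [-0.3  0.2  0. ] w -0.002 gf 0.0 q [ 0.2   0.52 -0.23  1.44  0.12  1.2  -1.47]
```

View pics/c5.png

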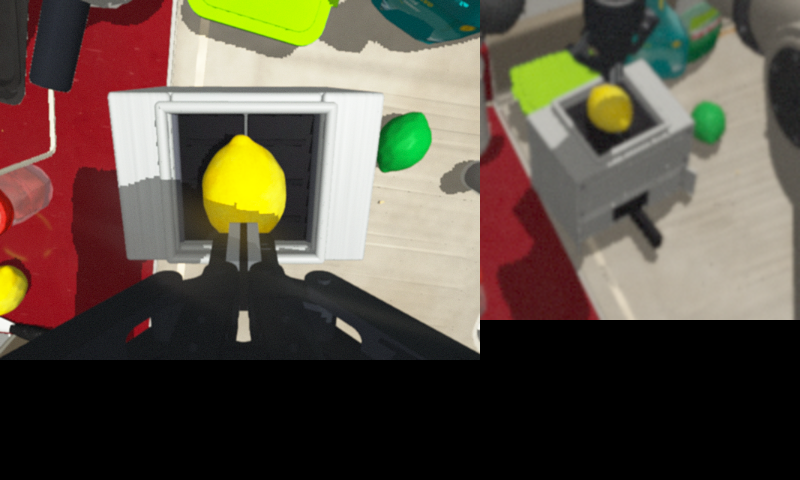

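The lemon is centred on the shut flap at (244,185) in the wrist view, and the fingers are closed above it.

Request:
servo_tool(motion=[[[0, 0, 0.012, 0, 0, 0, 0], [0, 0, 0.024, 0, 0, 0, 0], [0, 0, 0.034, 0, 0, 0, 0], [0, 0, 0.042, 0, 0, 0, 0], [0, 0, 0.05, 0, 0, 0, 0], [0, 0, 0.058, 0, 0, 0, 0], [0, 0, 0.066, 0, 0, 0, 0], [0, 0, 0.074, 0, 0, 0, 0], [0, 0, 0.082, 0, 0, 0, 0], [0, 0, 0.09, 0, 0, 0, 0], [0, 0, 0.098, 0, 0, 0, 0], [0, 0, 0.106, 0, 0, 0, 0], [0, 0, 0.114, 0, 0, 0, 0], [0, 0, 0.12, 0, 0, 0, 0]]])

```text
t: 17.95
eef_pos: [0.6974, -0.0943, 0.1313]
tool_rot: [0.0, 0.997, 0.073, -0.001]
contact_force: [0.6, -2.5, 4.2]
gripper_width: -0.002
grasp_force: 2.7
```

Request:
servo_tool(motion=[[[0, 0, 0.004, 0, 0, 0, 0], [0, 0, 0.008, 0, 0, 0, 0], [0, 0, 0.01, 0, 0, 0, 0], [0, 0, 0.01, 0, 0, 0, 0], [0, 0, 0.01, 0, 0, 0, 0]]])

```text
t: 18.37
eef_pos: [0.6982, -0.0938, 0.1228]
tool_rot: [-0.0, 0.997, 0.073, 0.0]
contact_force: [0.8, 0.1, 2.3]
gripper_width: -0.001
grasp_force: 3.4
```

Request:
servo_tool(motion=[[[0, 0, -0.015, 0, 0, 0, 0], [0, 0, -0.04, 0, 0, 0, 0], [0, 0, -0.075, 0, 0, 0, 0], [-0.01, 0, -0.115, 0, 0, 0, 0], [-0.03, 0, -0.15, 0, 0, 0, 0], [-0.06, 0, -0.175, 0, 0, 0, 0.5], [-0.09, 0, -0.18, 0, 0, 0, 1], [-0.11, 0, -0.18, 0, 0, 0, 1], [-0.115, 0, -0.18, 0, 0, 0, 1], [-0.115, 0, -0.18, 0, 0, 0, 1]]])

```text
t: 19.2
eef_pos: [0.5829, -0.1117, 0.3029]
tool_rot: [0.0, 0.997, 0.072, -0.0]
contact_force: [0.5, 0.6, -1.1]
gripper_width: 0.709
grasp_force: 0.0
```

```bash
python3 -c "
from h import *
st()
c=cam('wrist'); s=cam('scene'); t=cam('top'); lemons({'top':t,'scene':s})
o=np.zeros((480,800,3),np.uint8); o[:360,:480]=cv2.resize(c['img'],(480,360)); o[:320,480:800]=cv2.resize(s['img'][110:270,280:440],(320,320)); cv2.imwrite('pics/c6.png',o[:,:,::-1])"
```

```text
t 19.2 tcp [ 0.5829 -0.1117  0.3029] yaw 8.3 F [ 0.5  0.6 -1.1] w 0.709 gf 0.0 q [ 0.28  0.3  -0.25  1.66  0.08  1.2  -1.41]
lemon [171. 215.] 378 tri [0.633 0.401 0.038] err 0.0006 plane [0.635 0.404] ax 72.0 [0.05 0.07]
lemon [176. 269.] 458 tri [0.489 0.382 0.034] err 0.0006 plane [0.49  0.384] ax -163.0 [0.055 0.074]
lemon [212. 282.] 445 tri [0.458 0.289 0.033] err 0.0004 plane [0.458 0.29 ] ax -172.0 [0.054 0.072]
lemon [247. 283.] 447 tri [0.455 0.197 0.032] err 0.0006 plane [0.456 0.198] ax 161.0 [0.054 0.073]
```

View pics/c6.png

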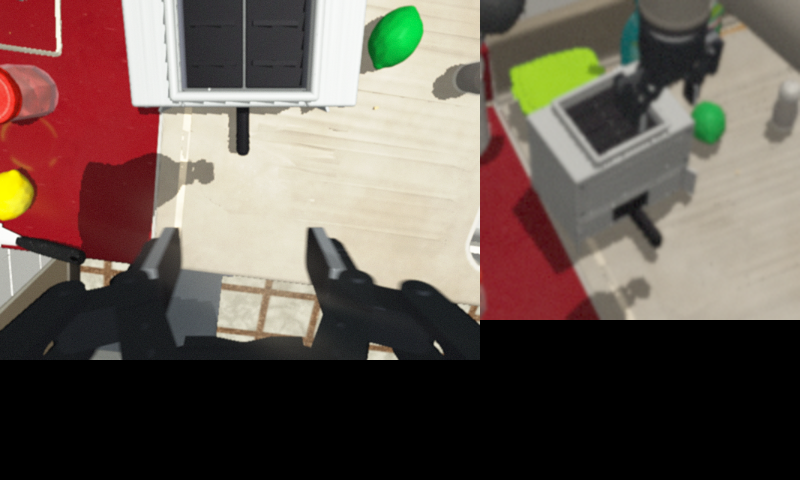

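The first lemon has dropped. The flap is shut, and the pan handle is in the same place at (243,130) in the wrist view. Next is the lemon at (.456,.197).

```bash
python3 -c "
from h import *
go(.456,.1975,.15,-19);go(.456,.1975,.007,-19)"
```

```text
shift [-0.0826 -0.3234  0.1524] turn [-0.01  0.01  5.48] rows 9.0
shift [-0.0826 -0.3234  0.2954] turn [-0.01  0.01  5.48] rows 11.0
```

Request:
servo_tool(motion=[[[-0.005, -0.018, 0.005, 0, 0, 0.3, 1], [-0.013, -0.05, 0.015, 0, 0, 0.9, 1], [-0.022, -0.085, 0.03, 0, 0, 1.5, 1], [-0.031, -0.12, 0.045, 0, 0, 2.1, 1], [-0.04, -0.155, 0.06, 0, 0, 2.7, 1], [-0.049, -0.19, 0.075, 0, 0, 3.3, 1], [-0.058, -0.225, 0.09, 0, 0, 3.9, 1], [-0.067, -0.26, 0.105, 0, 0, 4.5, 1], [-0.075, -0.292, 0.125, 0, 0, 5.1, 1], [-0.08, -0.315, 0.15, 0, 0, 5.48, 1], [-0.0825, -0.323, 0.18, 0, 0, 5.48, 1], [-0.0825, -0.3235, 0.215, 0, 0, 5.48, 1], [-0.0825, -0.3235, 0.25, 0, 0, 5.48, 1], [-0.0825, -0.3235, 0.28, 0, 0, 5.48, 1], [-0.0825, -0.3235, 0.294, 0, 0, 5.48, 1], [-0.0825, -0.3235, 0.295, 0, 0, 5.48, 1], [-0.0825, -0.3235, 0.295, 0, 0, 5.48, 0], [-0.0825, -0.3235, 0.295, 0, 0, 5.48, 0], [-0.0825, -0.3235, 0.295, 0, 0, 5.48, 0], [-0.0825, -0.3235, 0.295, 0, 0, 5.48, 0]]], grip_force=40)

```text
t: 21.02
eef_pos: [0.4566, 0.1977, 0.0094]
tool_rot: [-0.001, 0.986, -0.166, 0.001]
contact_force: [-0.9, 0.3, 1.9]
gripper_width: 0.619
grasp_force: 41.3
```

```bash
python3 -c "
from h import *
st()
go(.698,-.0943,.28,8.3);go(.698,-.0943,.173,8.3)"
```

```text
t 21.02 tcp [0.4566 0.1977 0.0094] yaw -19.1 F [-0.9  0.3  1.9] w 0.619 gf 41.3 q [-0.31  0.54 -0.28  2.11  0.29  0.52 -2.7 ]
shift [ 0.324   0.1967 -0.2703] turn [-0.01 -0.03 -5.47] rows 12.0
shift [ 0.3238  0.1969 -0.1633] turn [-0.01 -0.03 -5.47] rows 10.0
```

Request:
servo_tool(motion=[[[0, 0, -0.015, 0, 0, 0, 0], [0, 0, -0.045, 0, 0, 0, 0], [0, 0, -0.08, 0, 0, 0, 0], [0.003, 0.002, -0.115, 0, 0, -0.1, 0], [0.013, 0.008, -0.15, 0, 0, -0.4, 0], [0.032, 0.02, -0.18, 0, 0, -0.8, 0], [0.056, 0.034, -0.205, 0, 0, -1.2, 0], [0.083, 0.05, -0.225, 0, 0, -1.7, 0], [0.112, 0.068, -0.245, 0, 0, -2.2, 0], [0.142, 0.086, -0.26, 0, 0, -2.7, 0], [0.173, 0.105, -0.27, 0, 0, -3.2, 0], [0.205, 0.124, -0.27, 0, 0, -3.7, 0], [0.237, 0.144, -0.27, 0, 0, -4.2, 0], [0.268, 0.163, -0.27, 0, 0, -4.7, 0], [0.295, 0.179, -0.27, 0, 0, -5.2, 0], [0.314, 0.191, -0.27, 0, 0, -5.47, 0], [0.323, 0.196, -0.27, 0, 0, -5.47, 0], [0.324, 0.1967, -0.27, 0, 0, -5.47, 0], [0.324, 0.1967, -0.27, 0, 0, -5.47, 0]]])

```text
t: 22.6
eef_pos: [0.6972, -0.0937, 0.2782]
tool_rot: [-0.0, 0.997, 0.072, 0.0]
contact_force: [-0.8, 0.6, -2.2]
gripper_width: 0.611
grasp_force: 42.5
```

```bash
cat >> h.py <<'E'
def held():
    c=cam('wrist'); hsv=cv2.cvtColor(c['img'],cv2.COLOR_RGB2HSV); m=cv2.inRange(hsv,(20,110,60),(34,255,255)); m[:200]=0; m[:,:180]=0; m[:,470:]=0
    k,l,s,ce=cv2.connectedComponentsWithStats(m); i=1+np.argmax(s[1:,4]); print('held blob',s[i],ce[i].round())
E
python3 -c "
from h import *
st(); held()
go(.698,-.0943,.173,8.3)"
```

```text
t 22.6 tcp [ 0.6972 -0.0937  0.2782] yaw 8.3 F [-0.8  0.6 -2.2] w 0.611 gf 42.5 q [ 0.24  0.51 -0.29  1.41  0.15  1.25 -1.49]
held blob [  230   220   189   224 29952] [325. 336.]
shift [0.0007 0.002  0.1053] turn [-0.01 -0.    0.01] rows 3.0
```

Request:
servo_tool(motion=[[[0, 0.001, 0.015, 0, 0, 0, 0], [0, 0.001, 0.045, 0, 0, 0, 0], [0, 0.001, 0.075, 0, 0, 0, 0], [0, 0.001, 0.095, 0, 0, 0, 0], [0, 0.001, 0.103, 0, 0, 0, 0], [0, 0.001, 0.107, 0, 0, 0, 0], [0, 0.001, 0.107, 0, 0, 0, 0], [0, 0.001, 0.107, 0, 0, 0, 0.74], [0, 0.001, 0.107, 0, 0, 0, 0.74], [0, 0.001, 0.107, 0, 0, 0, 0.74], [0, 0.001, 0.107, 0, 0, 0, 0.74], [0, 0.001, 0.095, 0, 0, 0, 0.74], [0, 0.001, 0.07, 0, 0, 0, 0.74], [0, 0.001, 0.04, 0, 0, 0, 0.74], [0, 0.001, 0.025, 0, 0, 0, 0.4], [0, 0.001, 0.025, 0, 0, 0, 0], [0, 0.001, 0.025, 0, 0, 0, 0], [0, 0.001, 0.025, 0, 0, 0, 0], [0, 0.001, 0.025, 0, 0, 0, 0], [0, 0.001, 0.025, 0, 0, 0, 0]]])

```text
t: 24.32
eef_pos: [0.6971, -0.0955, 0.2515]
tool_rot: [-0.0, 0.997, 0.072, -0.001]
contact_force: [-1.0, -0.4, 0.6]
gripper_width: 0.0
grasp_force: 0.0
```

```bash
python3 -c "
from h import *
st(); 
c=cam('wrist'); hsv=cv2.cvtColor(c['img'],cv2.COLOR_RGB2HSV); m=cv2.inRange(hsv,(20,110,60),(34,255,255)); k,l,s,ce=cv2.connectedComponentsWithStats(m)
print([(s[i].tolist(),plane(c,*ce[i],.19).round(3)) for i in range(1,k) if s[i,4]>1000])"
```

```text
t 24.32 tcp [ 0.6971 -0.0955  0.2515] yaw 8.3 F [-1.  -0.4  0.6] w 0.0 gf 0.0 q [ 0.24  0.53 -0.29  1.44  0.15  1.2  -1.49]
[([259, 174, 121, 156, 12278], array([ 0.702, -0.092,  0.19 ]))]
```

Request:
servo_tool(motion=[[[0, 0, 0.012, 0, 0, 0, 0], [0, 0, 0.024, 0, 0, 0, 0], [0, 0, 0.034, 0, 0, 0, 0], [0, 0, 0.042, 0, 0, 0, 0], [0, 0, 0.05, 0, 0, 0, 0], [0, 0, 0.058, 0, 0, 0, 0], [0, 0, 0.066, 0, 0, 0, 0], [0, 0, 0.074, 0, 0, 0, 0], [0, 0, 0.082, 0, 0, 0, 0], [0, 0, 0.09, 0, 0, 0, 0], [0, 0, 0.098, 0, 0, 0, 0], [0, 0, 0.106, 0, 0, 0, 0], [0, 0, 0.114, 0, 0, 0, 0], [0, 0, 0.122, 0, 0, 0, 0], [0, 0, 0.128, 0, 0, 0, 0], [0, 0, 0.13, 0, 0, 0, 0], [0, 0, 0.13, 0, 0, 0, 0]]])

```text
t: 25.78
eef_pos: [0.6977, -0.0951, 0.1222]
tool_rot: [-0.0, 0.997, 0.073, -0.0]
contact_force: [0.5, 1.4, 2.2]
gripper_width: -0.003
grasp_force: 3.5
```

Request:
servo_tool(motion=[[[0, 0, -0.015, 0, 0, 0, 0], [0, 0, -0.04, 0, 0, 0, 0], [0, 0, -0.075, 0, 0, 0, 0], [-0.01, 0, -0.115, 0, 0, 0, 0], [-0.03, 0, -0.15, 0, 0, 0, 0], [-0.06, 0, -0.175, 0, 0, 0, 0.5], [-0.09, 0, -0.18, 0, 0, 0, 1], [-0.11, 0, -0.18, 0, 0, 0, 1], [-0.115, 0, -0.18, 0, 0, 0, 1], [-0.115, 0, -0.18, 0, 0, 0, 1]]])

```text
t: 26.62
eef_pos: [0.5828, -0.1128, 0.303]
tool_rot: [0.0, 0.997, 0.072, -0.0]
contact_force: [-0.4, -0.2, 0.3]
gripper_width: 0.711
grasp_force: 0.0
```

```bash
cat >> h.py <<'E'
def check():
    st(); c=cam('wrist'); s=cam('scene'); t=cam('top'); lemons({'top':t,'scene':s})
    # yellow in chute, and handle tip (dark pixels on the seam line below the panel)
    hsv=cv2.cvtColor(c['img'],cv2.COLOR_RGB2HSV); m=cv2.inRange(hsv,(20,110,60),(34,255,255)); print('yellow px in chute view',(m[:140,180:480]>0).sum())
    p=proj(c,[.5634,-.1142,.046]); u,v=p.round().astype(int); w=c['img'][v-60:v+40,u-30:u+30].max(2); k,l,ss,ce=cv2.connectedComponentsWithStats((w<60).astype(np.uint8)); 
    print('tip expected',p.round(1),'dark blobs bottoms',[(u-30+ce[i][0].round(),v-60+ss[i,1]+ss[i,3],ss[i,4]) for i in range(1,k) if ss[i,4]>150])
    return c,s,t
E
python3 -c "
from h import *
check(); go(.458,.2895,.15,8);go(.458,.2895,.007,8)"
```

```text
t 26.62 tcp [ 0.5828 -0.1128  0.303 ] yaw 8.2 F [-0.4 -0.2  0.3] w 0.711 gf 0.0 q [ 0.33  0.3  -0.31  1.65  0.1   1.2  -1.43]
lemon [171. 215.] 379 tri [0.633 0.401 0.038] err 0.0006 plane [0.635 0.404] ax 73.0 [0.05 0.07]
lemon [176. 269.] 455 tri [0.489 0.382 0.034] err 0.0005 plane [0.49  0.384] ax -165.0 [0.055 0.074]
lemon [212. 282.] 450 tri [0.458 0.288 0.033] err 0.0004 plane [0.458 0.29 ] ax -172.0 [0.054 0.074]
yellow px in chute view 380
tip expected [323.6 208.2] dark blobs bottoms [(np.float64(322.0), np.int64(206), np.int32(866))]
shift [-0.0672 -0.4152  0.1525] turn [-0.01  0.    0.07] rows 11.0
shift [-0.0672 -0.4151  0.2955] turn [-0.01  0.    0.07] rows 13.0
```

```bash
python3 -c "
from h import *
for im in(cam('wrist')['img'],cv2.imread('pics/w3.png')[:,:,::-1]):
    hsv=cv2.cvtColor(np.ascontiguousarray(im),cv2.COLOR_RGB2HSV); m=cv2.inRange(hsv,(20,110,60),(34,255,255)); m[140:]=0; m[:,:180]=0;m[:,480:]=0
    k,l,s,ce=cv2.connectedComponentsWithStats(m); print([(s[i].tolist(),[int(q) for q in im[l==i].mean(0)]) for i in range(1,k) if s[i,4]>20])"
```

```text
[([323, 25, 6, 70, 377], [130, 119, 30])]
[]
```

```bash
python3 -c "
from h import *
c=cam('wrist')['img'][0:230,170:490]; d=cv2.imread('pics/w3.png')[0:170,170:490]
o=np.zeros((575,800,3),np.uint8); o[:]=cv2.resize(c[:,:,::-1],(800,575)); cv2.imwrite('pics/c7.png',o)"
```

```text
(no output)
```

View pics/c7.png

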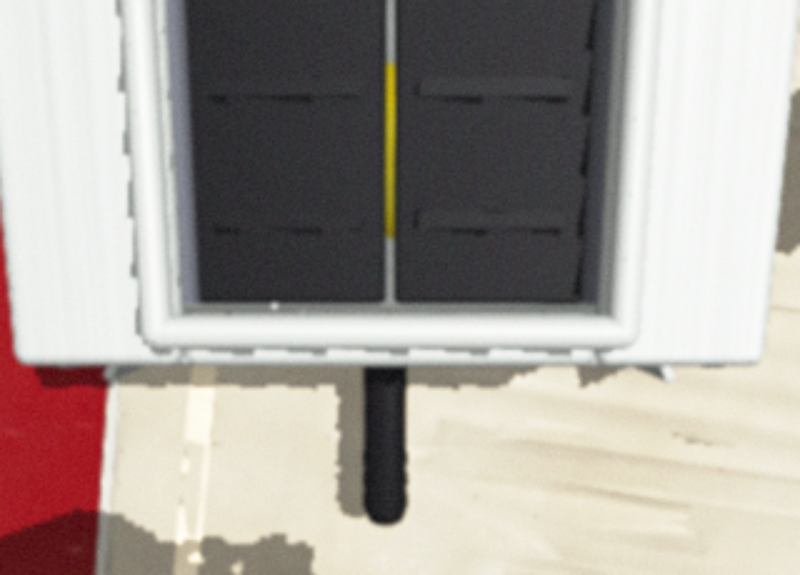

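The flap is shut. The thin yellow streak at (390,150) in the crop is a lemon lying in the pan, seen through the seam gap. The handle is still home at (386,515). Next is the lemon at (.458,.289), approached at 0.85 opening to clear its neighbour.

Request:
servo_tool(motion=[[[-0.003, -0.018, 0.003, 0, 0, 0, 0.85], [-0.008, -0.05, 0.01, 0, 0, 0, 0.85], [-0.014, -0.087, 0.02, 0, 0, 0, 0.85], [-0.02, -0.124, 0.03, 0, 0, 0, 0.85], [-0.026, -0.161, 0.04, 0, 0, 0, 0.85], [-0.032, -0.198, 0.05, 0, 0, 0, 0.85], [-0.038, -0.235, 0.06, 0, 0, 0, 0.85], [-0.044, -0.272, 0.07, 0, 0, 0.07, 0.85], [-0.05, -0.309, 0.08, 0, 0, 0.07, 0.85], [-0.056, -0.346, 0.09, 0, 0, 0.07, 0.85], [-0.062, -0.38, 0.105, 0, 0, 0.07, 0.85], [-0.066, -0.405, 0.125, 0, 0, 0.07, 0.85], [-0.067, -0.413, 0.155, 0, 0, 0.07, 0.85], [-0.067, -0.413, 0.19, 0, 0, 0.07, 0.85], [-0.067, -0.413, 0.225, 0, 0, 0.07, 0.85], [-0.067, -0.413, 0.258, 0, 0, 0.07, 0.85], [-0.067, -0.413, 0.282, 0, 0, 0.07, 0.85], [-0.067, -0.413, 0.294, 0, 0, 0.07, 0.85], [-0.067, -0.413, 0.295, 0, 0, 0.07, 0.85]]], grip_force=40)

```text
t: 28.45
eef_pos: [0.4566, 0.2865, 0.005]
tool_rot: [0.001, 0.998, 0.07, -0.002]
contact_force: [-0.5, 0.9, 0.5]
gripper_width: 0.851
grasp_force: 0.0
```

Request:
servo_tool(motion=[[[0, 0, 0, 0, 0, 0, 0], [0, 0, 0, 0, 0, 0, 0], [0, 0, 0, 0, 0, 0, 0], [0, 0, 0, 0, 0, 0, 0], [0, 0, 0, 0, 0, 0, 0]]])

```text
t: 28.87
eef_pos: [0.4591, 0.2875, 0.0092]
tool_rot: [-0.001, 0.998, 0.069, 0.001]
contact_force: [-0.4, -0.4, 3.8]
gripper_width: 0.617
grasp_force: 42.5
```

```bash
python3 -c "
from h import *
st()
go(.698,-.0943,.28,8.3)"
```

```text
t 28.87 tcp [0.4591 0.2875 0.0092] yaw 7.9 F [-0.4 -0.4  3.8] w 0.617 gf 42.5 q [-0.36  0.61 -0.39  2.01  0.4   0.6  -2.46]
shift [ 0.1846  0.4108 -0.2709] turn [-0.01 -0.03 -0.07] rows 13.0
```

Request:
servo_tool(motion=[[[0, 0, -0.015, 0, 0, 0, 0], [0, 0, -0.045, 0, 0, 0, 0], [0, 0, -0.08, 0, 0, 0, 0], [0, 0, -0.115, 0, 0, 0, 0], [0.003, 0.007, -0.15, 0, 0, 0, 0], [0.011, 0.024, -0.183, 0, 0, 0, 0], [0.022, 0.05, -0.21, 0, 0, 0, 0], [0.035, 0.078, -0.23, 0, 0, 0, 0], [0.049, 0.11, -0.25, 0, 0, 0, 0], [0.065, 0.145, -0.265, 0, 0, 0, 0], [0.081, 0.18, -0.27, 0, 0, 0, 0], [0.097, 0.216, -0.27, 0, 0, 0, 0], [0.113, 0.252, -0.27, 0, 0, 0, 0], [0.129, 0.288, -0.27, 0, 0, 0, 0], [0.145, 0.322, -0.27, 0, 0, 0, 0], [0.16, 0.355, -0.27, 0, 0, -0.07, 0], [0.173, 0.384, -0.27, 0, 0, -0.07, 0], [0.182, 0.404, -0.27, 0, 0, -0.07, 0], [0.1845, 0.411, -0.27, 0, 0, -0.07, 0], [0.1845, 0.411, -0.27, 0, 0, -0.07, 0]]])

```text
t: 30.53
eef_pos: [0.6977, -0.0975, 0.2773]
tool_rot: [0.0, 0.998, 0.07, -0.0]
contact_force: [-0.2, 0.0, -1.6]
gripper_width: 0.613
grasp_force: 42.6
```

```bash
python3 -c "
from h import *
st(); held()
go(.698,-.0943,.173,8.3)"
```

```text
t 30.53 tcp [ 0.6977 -0.0975  0.2773] yaw 8.1 F [-0.2  0.  -1.6] w 0.613 gf 42.6 q [ 0.27  0.52 -0.33  1.4   0.17  1.25 -1.51]
held blob [  231   200   189   245 30122] [325. 337.]
shift [ 0.0009 -0.0004  0.1045] turn [-0.01  0.01 -0.01] rows 3.0
```

Request:
servo_tool(motion=[[[0, 0, 0.015, 0, 0, 0, 0], [0, 0, 0.045, 0, 0, 0, 0], [0, 0, 0.075, 0, 0, 0, 0], [0, 0, 0.095, 0, 0, 0, 0], [0, 0, 0.103, 0, 0, 0, 0], [0, 0, 0.107, 0, 0, 0, 0], [0, 0, 0.107, 0, 0, 0, 0], [0, 0, 0.107, 0, 0, 0, 0.74], [0, 0, 0.107, 0, 0, 0, 0.74], [0, 0, 0.107, 0, 0, 0, 0.74], [0, 0, 0.107, 0, 0, 0, 0.74], [0, 0, 0.095, 0, 0, 0, 0.74], [0, 0, 0.07, 0, 0, 0, 0.74], [0, 0, 0.04, 0, 0, 0, 0.74], [0, 0, 0.025, 0, 0, 0, 0.4], [0, 0, 0.025, 0, 0, 0, 0], [0, 0, 0.025, 0, 0, 0, 0], [0, 0, 0.025, 0, 0, 0, 0], [0, 0, 0.025, 0, 0, 0, 0], [0, 0, 0.025, 0, 0, 0, 0]]])

```text
t: 32.25
eef_pos: [0.6969, -0.0947, 0.2514]
tool_rot: [-0.0, 0.997, 0.072, -0.001]
contact_force: [-0.4, 0.1, -0.7]
gripper_width: -0.004
grasp_force: 0.0
```

```bash
cat >> h.py <<'E'
def onflap():
    st(); c=cam('wrist'); hsv=cv2.cvtColor(c['img'],cv2.COLOR_RGB2HSV); m=cv2.inRange(hsv,(20,110,60),(34,255,255)); k,l,s,ce=cv2.connectedComponentsWithStats(m)
    print([(s[i].tolist(),plane(c,*ce[i],.19).round(3)) for i in range(1,k) if s[i,4]>1000])
E
python3 -c "
from h import *
onflap()"
```

```text
t 32.25 tcp [ 0.6969 -0.0947  0.2514] yaw 8.3 F [-0.4  0.1 -0.7] w -0.004 gf 0.0 q [ 0.27  0.53 -0.34  1.43  0.18  1.21 -1.51]
[([256, 165, 124, 167, 12370], array([ 0.702, -0.091,  0.19 ]))]
```

Request:
servo_tool(motion=[[[0, 0, 0.012, 0, 0, 0, 0], [0, 0, 0.024, 0, 0, 0, 0], [0, 0, 0.034, 0, 0, 0, 0], [0, 0, 0.042, 0, 0, 0, 0], [0, 0, 0.05, 0, 0, 0, 0], [0, 0, 0.058, 0, 0, 0, 0], [0, 0, 0.066, 0, 0, 0, 0], [0, 0, 0.074, 0, 0, 0, 0], [0, 0, 0.082, 0, 0, 0, 0], [0, 0, 0.09, 0, 0, 0, 0], [0, 0, 0.098, 0, 0, 0, 0], [0, 0, 0.106, 0, 0, 0, 0], [0, 0, 0.114, 0, 0, 0, 0], [0, 0, 0.122, 0, 0, 0, 0], [0, 0, 0.128, 0, 0, 0, 0], [0, 0, 0.13, 0, 0, 0, 0], [0, 0, 0.13, 0, 0, 0, 0]]])

```text
t: 33.72
eef_pos: [0.6975, -0.0941, 0.1222]
tool_rot: [-0.0, 0.997, 0.073, -0.0]
contact_force: [-0.9, 1.2, 0.9]
gripper_width: 0.004
grasp_force: 3.6
```

Request:
servo_tool(motion=[[[0, 0, -0.015, 0, 0, 0, 0], [0, 0, -0.04, 0, 0, 0, 0], [0, 0, -0.075, 0, 0, 0, 0], [-0.01, 0, -0.115, 0, 0, 0, 0], [-0.03, 0, -0.15, 0, 0, 0, 0], [-0.06, 0, -0.175, 0, 0, 0, 0.5], [-0.09, 0, -0.18, 0, 0, 0, 0.85], [-0.11, 0, -0.18, 0, 0, 0, 0.85], [-0.115, 0, -0.18, 0, 0, 0, 0.85], [-0.115, 0, -0.18, 0, 0, 0, 0.85]]])

```text
t: 34.55
eef_pos: [0.5827, -0.1119, 0.3031]
tool_rot: [0.0, 0.997, 0.072, -0.0]
contact_force: [-0.2, -0.5, -0.0]
gripper_width: 0.708
grasp_force: 0.0
```

```bash
python3 -c "
from h import *
c,s,t=check(); go(.4895,.383,.15,15.5);go(.4895,.383,.007,15.5)
cv2.imwrite('pics/c8.png',cv2.resize(c['img'][0:230,170:490,::-1],(800,575)))"
```

```text
t 34.55 tcp [ 0.5827 -0.1119  0.3031] yaw 8.2 F [-0.2 -0.5 -0. ] w 0.708 gf 0.0 q [ 0.37  0.31 -0.36  1.65  0.12  1.2  -1.44]
lemon [171. 215.] 379 tri [0.633 0.401 0.038] err 0.0006 plane [0.635 0.404] ax 73.0 [0.051 0.07 ]
lemon [176. 269.] 455 tri [0.489 0.382 0.033] err 0.0006 plane [0.49  0.384] ax -165.0 [0.055 0.074]
yellow px in chute view 361
tip expected [324.5 208.2] dark blobs bottoms [(np.float64(322.0), np.int64(206), np.int32(876))]
shift [-0.0225 -0.5023  0.1526] turn [-0.01  0.   -1.43] rows 13.0
shift [-0.0225 -0.5022  0.2956] turn [-0.01  0.   -1.43] rows 14.0
```

View pics/c8.png

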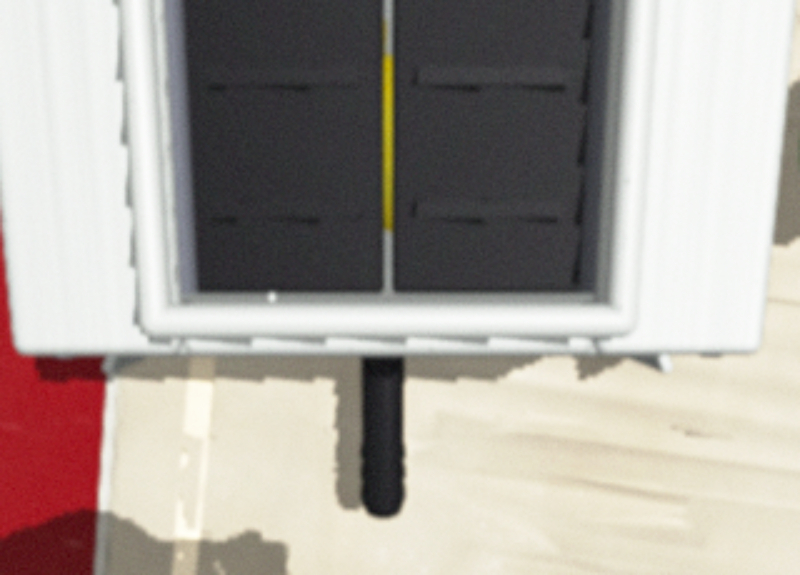

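The third lemon is through. The flap is shut, a lemon shows through the seam at (388,150), and the handle is home. The last lemon, at (.4895,.383), stands close to the toaster oven, so I go there at a reduced x.

```bash
python3 -c "
from h import *
go(.48,.05,.22,8.3);go(.47,.25,.16,12);go(.4885,.382,.15,15.5);go(.4885,.382,.0075,15.5)"
```

```text
shift [-0.0802 -0.1742  0.0824] turn [-0.01  0.    0.01] rows 6.0
shift [-0.0611 -0.3735  0.1425] turn [-0.01  0.   -0.73] rows 10.0
shift [-0.0237 -0.5014  0.1526] turn [-0.01  0.   -1.43] rows 13.0
shift [-0.0237 -0.5014  0.2951] turn [-0.01  0.   -1.43] rows 14.0
```

Request:
servo_tool(motion=[[[-0.008, -0.017, 0.008, 0, 0, 0, 0.85], [-0.02, -0.044, 0.02, 0, 0, 0, 0.85], [-0.035, -0.075, 0.036, 0, 0, 0, 0.85], [-0.05, -0.108, 0.052, 0, 0, 0, 0.85], [-0.066, -0.142, 0.068, 0, 0, 0, 0.85], [-0.08, -0.175, 0.083, 0, 0, 0, 0.85], [-0.078, -0.21, 0.095, 0, 0, -0.15, 0.85], [-0.075, -0.245, 0.105, 0, 0, -0.3, 0.85], [-0.072, -0.282, 0.115, 0, 0, -0.45, 0.85], [-0.068, -0.32, 0.125, 0, 0, -0.6, 0.85], [-0.063, -0.357, 0.137, 0, 0, -0.75, 0.85], [-0.055, -0.393, 0.143, 0, 0, -0.95, 0.85], [-0.046, -0.428, 0.147, 0, 0, -1.15, 0.85], [-0.036, -0.46, 0.15, 0, 0, -1.3, 0.85], [-0.028, -0.485, 0.16, 0, 0, -1.43, 0.85], [-0.0237, -0.5, 0.18, 0, 0, -1.43, 0.85], [-0.0237, -0.5014, 0.21, 0, 0, -1.43, 0.85], [-0.0237, -0.5014, 0.245, 0, 0, -1.43, 0.85], [-0.0237, -0.5014, 0.275, 0, 0, -1.43, 0.85], [-0.0237, -0.5014, 0.292, 0, 0, -1.43, 0.85]]], grip_force=40)

```text
t: 36.37
eef_pos: [0.4863, 0.3812, 0.006]
tool_rot: [0.001, 0.991, 0.135, -0.002]
contact_force: [0.0, -0.2, -0.8]
gripper_width: 0.855
grasp_force: 0.0
```

Request:
servo_tool(motion=[[[0, 0, 0.003, 0, 0, 0, 0.85], [0, 0, 0.003, 0, 0, 0, 0], [0, 0, 0.003, 0, 0, 0, 0], [0, 0, 0.003, 0, 0, 0, 0], [0, 0, 0.003, 0, 0, 0, 0], [0, 0, 0.003, 0, 0, 0, 0]]])

```text
t: 36.87
eef_pos: [0.4887, 0.382, 0.009]
tool_rot: [-0.001, 0.991, 0.134, 0.001]
contact_force: [0.3, -0.2, -2.1]
gripper_width: 0.618
grasp_force: 41.9
```

```bash
python3 -c "
from h import *
st()
go(.47,.25,.17,12);go(.48,.05,.23,8.3);go(.698,-.0943,.28,8.3)"
```

```text
t 36.87 tcp [0.4887 0.382  0.009 ] yaw 15.4 F [ 0.3 -0.2 -2.1] w 0.618 gf 41.9 q [-0.43  0.71 -0.46  1.81  0.45  0.72 -2.43]
shift [-0.0529  0.1221 -0.1612] turn [-0.01 -0.02  0.69] rows 6.0
shift [-0.0963  0.3175 -0.2215] turn [-0.01 -0.02  1.43] rows 10.0
shift [ 0.0755  0.5146 -0.2713] turn [-0.01 -0.02  1.43] rows 15.0
```

Request:
servo_tool(motion=[[[0, 0, -0.015, 0, 0, 0, 0], [0, 0, -0.045, 0, 0, 0, 0], [-0.003, 0.007, -0.08, 0, 0, 0, 0], [-0.012, 0.025, -0.11, 0, 0, 0.1, 0], [-0.024, 0.053, -0.135, 0, 0, 0.3, 0], [-0.037, 0.085, -0.15, 0, 0, 0.5, 0], [-0.052, 0.12, -0.16, 0, 0, 0.7, 0], [-0.06, 0.155, -0.172, 0, 0, 0.85, 0], [-0.068, 0.19, -0.185, 0, 0, 1, 0], [-0.076, 0.225, -0.197, 0, 0, 1.15, 0], [-0.084, 0.26, -0.208, 0, 0, 1.3, 0], [-0.092, 0.29, -0.217, 0, 0, 1.43, 0], [-0.094, 0.315, -0.225, 0, 0, 1.43, 0], [-0.085, 0.342, -0.235, 0, 0, 1.43, 0], [-0.07, 0.365, -0.245, 0, 0, 1.43, 0], [-0.05, 0.388, -0.257, 0, 0, 1.43, 0], [-0.03, 0.41, -0.267, 0, 0, 1.43, 0], [-0.008, 0.434, -0.271, 0, 0, 1.43, 0], [0.014, 0.457, -0.271, 0, 0, 1.43, 0], [0.034, 0.477, -0.271, 0, 0, 1.43, 0]]])

```text
t: 38.53
eef_pos: [0.6492, -0.0706, 0.281]
tool_rot: [0.0, 0.997, 0.072, 0.001]
contact_force: [0.0, 0.1, -0.8]
gripper_width: 0.615
grasp_force: 42.3
```

```bash
python3 -c "
from h import *
st(); go(.698,-.0943,.28,8.3)"
```

```text
t 38.53 tcp [ 0.6492 -0.0706  0.281 ] yaw 8.3 F [ 0.   0.1 -0.8] w 0.615 gf 42.3 q [ 0.29  0.43 -0.39  1.53  0.17  1.21 -1.55]
shift [0.0449 0.0304 0.0011] turn [ 0.01 -0.03 -0.01] rows 2.0
```

Request:
servo_tool(motion=[[[0.015, 0.014, 0, 0, 0, 0, 0], [0.03, 0.027, 0, 0, 0, 0, 0], [0.039, 0.035, 0, 0, 0, 0, 0], [0.0415, 0.0376, 0, 0, 0, 0, 0], [0.0415, 0.0376, 0, 0, 0, 0, 0], [0.0415, 0.0376, 0, 0, 0, 0, 0]]])

```text
t: 39.03
eef_pos: [0.6937, -0.0997, 0.2796]
tool_rot: [-0.0, 0.997, 0.073, 0.0]
contact_force: [0.7, -0.0, -0.6]
gripper_width: 0.612
grasp_force: 42.3
```

```bash
python3 -c "
from h import *
st(); held(); go(.698,-.0943,.173,8.3)"
```

```text
t 39.03 tcp [ 0.6937 -0.0997  0.2796] yaw 8.3 F [ 0.7 -0.  -0.6] w 0.612 gf 42.3 q [ 0.3   0.51 -0.37  1.41  0.19  1.25 -1.51]
held blob [  228   200   192   242 30898] [325. 333.]
shift [ 0.005  -0.0044  0.1065] turn [-0.01 -0.    0.01] rows 3.0
```

Request:
servo_tool(motion=[[[0.003, -0.0025, 0.01, 0, 0, 0, 0], [0.0045, -0.0045, 0.035, 0, 0, 0, 0], [0.0045, -0.0045, 0.065, 0, 0, 0, 0], [0.0045, -0.0045, 0.09, 0, 0, 0, 0], [0.0045, -0.0045, 0.102, 0, 0, 0, 0], [0.0045, -0.0045, 0.107, 0, 0, 0, 0], [0.0045, -0.0045, 0.108, 0, 0, 0, 0], [0.0045, -0.0045, 0.108, 0, 0, 0, 0.74], [0.0045, -0.0045, 0.108, 0, 0, 0, 0.74], [0.0045, -0.0045, 0.108, 0, 0, 0, 0.74], [0.0045, -0.0045, 0.108, 0, 0, 0, 0.74], [0.0045, -0.0045, 0.095, 0, 0, 0, 0.74], [0.0045, -0.0045, 0.07, 0, 0, 0, 0.74], [0.0045, -0.0045, 0.04, 0, 0, 0, 0.74], [0.0045, -0.0045, 0.026, 0, 0, 0, 0.4], [0.0045, -0.0045, 0.026, 0, 0, 0, 0], [0.0045, -0.0045, 0.026, 0, 0, 0, 0], [0.0045, -0.0045, 0.026, 0, 0, 0, 0], [0.0045, -0.0045, 0.026, 0, 0, 0, 0], [0.0045, -0.0045, 0.026, 0, 0, 0, 0]]])

```text
t: 40.75
eef_pos: [0.6975, -0.0954, 0.2516]
tool_rot: [-0.0, 0.997, 0.072, -0.001]
contact_force: [-0.7, -0.5, 0.2]
gripper_width: -0.002
grasp_force: 0.0
```

```bash
python3 -c "
from h import *
onflap()"
```

```text
t 40.75 tcp [ 0.6975 -0.0954  0.2516] yaw 8.3 F [-0.7 -0.5  0.2] w -0.002 gf 0.0 q [ 0.29  0.54 -0.37  1.43  0.2   1.21 -1.53]
[([261, 163, 120, 165, 12507], array([ 0.704, -0.092,  0.19 ]))]
```

Request:
servo_tool(motion=[[[0, 0, 0.012, 0, 0, 0, 0], [0, 0, 0.024, 0, 0, 0, 0], [0, 0, 0.034, 0, 0, 0, 0], [0, 0, 0.042, 0, 0, 0, 0], [0, 0, 0.05, 0, 0, 0, 0], [0, 0, 0.058, 0, 0, 0, 0], [0, 0, 0.066, 0, 0, 0, 0], [0, 0, 0.074, 0, 0, 0, 0], [0, 0, 0.082, 0, 0, 0, 0], [0, 0, 0.09, 0, 0, 0, 0], [0, 0, 0.098, 0, 0, 0, 0], [0, 0, 0.106, 0, 0, 0, 0], [0, 0, 0.114, 0, 0, 0, 0], [0, 0, 0.122, 0, 0, 0, 0], [0, 0, 0.128, 0, 0, 0, 0], [0, 0, 0.13, 0, 0, 0, 0], [0, 0, 0.13, 0, 0, 0, 0]]])

```text
t: 42.22
eef_pos: [0.6998, -0.1042, 0.1273]
tool_rot: [0.005, 0.998, 0.069, 0.002]
contact_force: [-7.7, -13.1, 25.5]
gripper_width: 0.0
grasp_force: 15.2
```

Request:
servo_tool(motion=[[[0, 0, -0.015, 0, 0, 0, 0], [0, 0, -0.04, 0, 0, 0, 0], [0, 0, -0.075, 0, 0, 0, 0], [-0.01, 0, -0.115, 0, 0, 0, 0], [-0.03, 0, -0.15, 0, 0, 0, 0], [-0.06, 0, -0.175, 0, 0, 0, 0.5], [-0.09, 0, -0.18, 0, 0, 0, 0.85], [-0.11, 0, -0.18, 0, 0, 0, 0.85], [-0.115, 0, -0.18, 0, 0, 0, 0.85], [-0.115, 0, -0.18, 0, 0, 0, 0.85]]])

```text
t: 43.05
eef_pos: [0.5832, -0.1126, 0.3024]
tool_rot: [0.0, 0.997, 0.072, -0.0]
contact_force: [0.0, -0.6, 0.6]
gripper_width: 0.709
grasp_force: 0.0
```

```bash
python3 -c "
from h import *
c,s,t=check()
o=np.zeros((600,800,3),np.uint8); o[:375,:520]=cv2.resize(c['img'][0:230,170:490],(520,375)); o[:225,520:]=s['img'][130:355,130:410]; o[380:600,:440]=t['img'][125:345,100:540]
cv2.imwrite('pics/c9.png',o[:,:,::-1])"
```

```text
t 43.05 tcp [ 0.5832 -0.1126  0.3024] yaw 8.2 F [ 0.  -0.6  0.6] w 0.709 gf 0.0 q [ 0.4   0.31 -0.39  1.65  0.13  1.21 -1.45]
lemon [171. 215.] 379 tri [0.633 0.401 0.038] err 0.0007 plane [0.635 0.404] ax 73.0 [0.05 0.07]
yellow px in chute view 769
tip expected [323.7 208.6] dark blobs bottoms [(np.float64(322.0), np.int64(207), np.int32(858))]
```

View pics/c9.png

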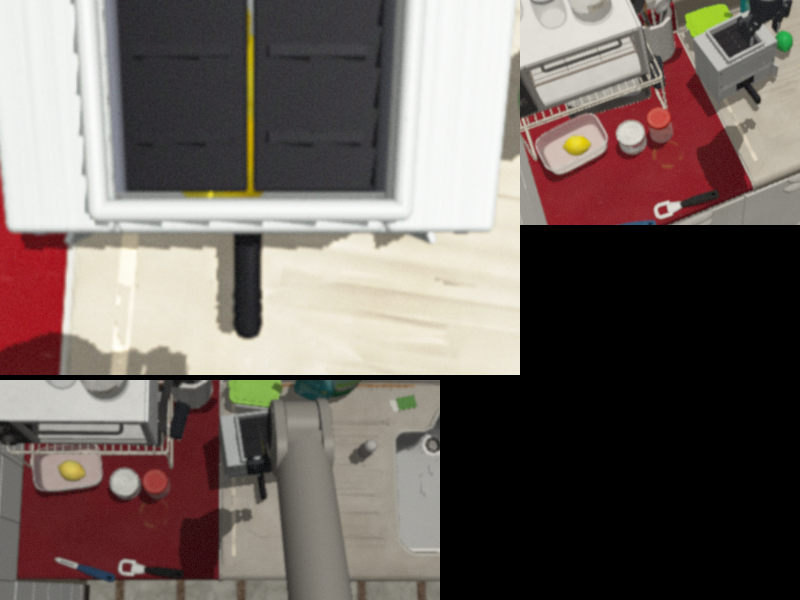

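All four lemons are through. Only the good lemon remains visible, in its tub, and the tin, jar, lime and handle are unmoved. The leaves look shut. The last push met about 25 N, and yellow shows through both the seam at (249,100) and the front gap at (220,193), so that lemon lies on top of the heap. I'll check how high it sits by parallax.

Request:
servo_tool(motion=[[[0, -0.03, 0, 0, 0, 0, 1], [0, -0.06, 0, 0, 0, 0, 1], [0, -0.06, 0, 0, 0, 0, 1], [0, -0.06, 0, 0, 0, 0, 1]]])

```text
t: 43.53
eef_pos: [0.5765, -0.0495, 0.3023]
tool_rot: [-0.001, 0.997, 0.075, -0.0]
contact_force: [-0.2, -0.5, -0.1]
gripper_width: 0.996
grasp_force: 0.0
```

```bash
cat >> h.py <<'E'
def gap(name):
    c=cam('wrist',name+'.png'); np.save(name+'.npy',c,allow_pickle=True); hsv=cv2.cvtColor(c['img'],cv2.COLOR_RGB2HSV); m=cv2.inRange(hsv,(18,110,50),(34,255,255)); m[160:]=0; m[:,:160]=0;m[:,500:]=0
    k,l,s,ce=cv2.connectedComponentsWithStats(m); print(name,'cam',c['pose'][:3,3].round(3),[s[i].tolist() for i in range(1,k) if s[i,4]>15])
    a=np.radians(8.3);U=np.array([[np.cos(a),np.sin(a)],[-np.sin(a),np.cos(a)]])
    for i in range(1,k):
        if s[i,4]>15:
            ys,xs=np.nonzero(l==i)
            for j in(xs.argmin(),xs.argmax(),ys.argmin(),ys.argmax()): print('  px',xs[j],ys[j],'unit xy on leaf',(U@(plane(c,xs[j],ys[j],.162)[:2]-[.698,-.0943])).round(3))
E
python3 -c "
from h import *
gap('g1')"
```

```text
g1 cam [ 0.651 -0.037  0.445] [[425, 37, 9, 67, 333], [362, 122, 45, 4, 173]]
  px 425 91 unit xy on leaf [-0.031  0.001]
  px 433 38 unit xy on leaf [-0.    -0.002]
  px 429 37 unit xy on leaf [0.    0.001]
  px 425 103 unit xy on leaf [-0.038  0.   ]
  px 362 122 unit xy on leaf [-0.049  0.039]
  px 406 123 unit xy on leaf [-0.05   0.012]
  px 362 122 unit xy on leaf [-0.049  0.039]
  px 365 125 unit xy on leaf [-0.051  0.037]
```

Request:
servo_tool(motion=[[[0, 0.04, 0, 0, 0, 0, 1], [0, 0.08, 0, 0, 0, 0, 1], [0, 0.12, 0, 0, 0, 0, 1], [0, 0.12, 0, 0, 0, 0, 1], [0, 0.12, 0, 0, 0, 0, 1]]])

```text
t: 44.0
eef_pos: [0.5929, -0.1763, 0.3016]
tool_rot: [0.0, 0.998, 0.069, -0.001]
contact_force: [-0.4, 1.6, 0.1]
gripper_width: 0.997
grasp_force: 0.0
```

```bash
python3 -c "
from h import *
gap('g2')"
```

```text
g2 cam [ 0.667 -0.165  0.444] [[203, 0, 51, 123, 944]]
  px 203 119 unit xy on leaf [-0.049  0.011]
  px 253 119 unit xy on leaf [-0.05  -0.021]
  px 208 0 unit xy on leaf [0.018 0.002]
  px 206 122 unit xy on leaf [-0.051  0.009]
```

Parallax puts the top lemon's middle at about z = 0.075, inside the pan's footprint and well below the shut leaves. The handle tip has not moved, so the pan is still home. Handing in.

```bash
python3 -c "
from h import *
st(); print(bot.hand_in())"
```

```text
t 44.05 tcp [ 0.5931 -0.1733  0.3019] yaw 8.1 F [-0.4  0.9  0.5] w 0.998 gf 0.0 q [ 0.46  0.35 -0.36  1.59  0.13  1.22 -1.36]
the job is handed in; nothing more can be done
None
```

I handed the job in at 44 s: the pan is home against the stop, all four spoilt lemons went through the flap into it (the last one lies on top of the others), the flap is shut, and the good lemon, tin and jam jar were left alone.

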